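# Pack flange nuts in the soak tray, dose and set the timer

### The arm

A 7-joint arm with a two-finger parallel gripper is mounted at the origin on the work surface. World frame = base frame: x ahead of the robot, y to its left, z up, the work surface at z = 0. Lengths are in m, angles in degrees, forces in N, time in s.
With the tool pointing down it reaches from about 0.425 to 0.875 m from the base axis. Payload 4.7 kg.
Tool frame: the origin (TCP) lies on the front face of the gripper's body, between the roots of the fingers; the fingertips stand 70 mm ahead of it and the grasp point (between the pads) lies 51 mm ahead of it; z points along the fingers, y is the direction in which the jaws open and shut (so a half turn about z gives the same grasp; the last joint's range is limited). The gripper opens to 87 mm and grips with 3 to 60 N. Pads are 19 mm wide; open, the fingers measure 117 mm over their backs; the gripper's body (75 mm by 190 mm) begins 51 mm behind the grasp point.
Start: joints at [-75.968, 18.392, -4.016, 83.108, 1.295, 78.541, -3.26], TCP at [0.149, 0.633, 0.292] pointing down, gripper open.
Joint ranges: [-163.93, 163.93], [-17.29, 119.83], [-79.2, 71.16], [3.27, 140.29], [-89.18, 269.18], [5.43, 117.66], [-154.24, 154.24]. Speed limits (degrees/s): [147.25, 147.25, 180, 180, 180, 180, 180].

### API

Orientations are given as [roll, pitch, yaw] about the fixed x, y, z axes, in that order (R = Rz(yaw) Ry(pitch) Rx(roll)).
In Python, from cell import env gives the robot as it stands.
- The arm moves only by the tool drive_tool, never from a script. Its argument "commands" is a list of rows, each a list of 7 numbers: the shift along the tool's x, y, z in cm, then the turn, a rotation vector about the tool's x, y, z in degrees, then the opening, from 0 (shut) to 1 (fully open). In form: [[tx, ty, tz, rx, ry, rz, hand], ...]. A call has 1 to 20 rows; each row shifts and turns the commanded pose from where the row before left it, along the tool's axes as they then stand; what a row does not reach is not made up. A row lasts 1/12 s, in which the tool goes at most 41.7 mm and 7.16 degrees, less where a joint would pass 70% of its speed; a pose out of reach is approached as far as the arm can. A call is refused whole if a number of a shift passes 4.17 or a number of a turn 7.16, either way. A call with a gripper value outside its range is refused whole. The fingers move at their own pace and stop on an object; "force" is the grip in N (left out, the last holds). Time passes only in rows, so rows that do not move let the fingers close. It gives the time, the measured TCP pose, the force and the opening at its end, in the units of the state.
- env.get_obs(): the state, without advancing time (a new reading comes with each control period).
- env.read_camera(name): name is "scene" or "top"; returns a dict with "img" (420x560x3 uint8, blue, green, red), "mtx" (3x3 intrinsics, pixels), "pose" (4x4, takes a point from camera to world coordinates). Camera axes: x right, y down, z forward; pixel columns grow to the right and rows downward; lengths in m; the calibration is good to about 2 mm. A picture is of the moment at which its call begins. There is no depth.
- env.sign_off(): hands the job in, once; it reports no verdict.
The state is a dict: "time_s": time; "qpos": joint angles; "joint_velocities": joint speeds; "effort": joint torques, N m; "tool_pos": TCP position; "tool_rot": TCP orientation; "force": force on the tool from outside, world axes, zero at the start; "wrist_torque": the same for the moment, N m; "grip_width": finger opening in m.
Only numpy, scipy, OpenCV 4.12 (cv2) and the standard library are available. Lean on these libraries where they do the work, as an engineer would, in place of code of your own. Each camera call takes 0.05 s, during which the arm holds its last target.

### The job

Get the flange nuts ready for a degreasing soak: clear the brush out of the aluminium tray into its black rest, then lay every nut from the rubber mat flat in the tray, packed tight with flat faces touching so that each nut sits face to face against at least two others. Then push the red pump cap on the canister right down and let it spring back, and after that turn the soak timer one click for each nut. Leave everything else on the bench where it is.

Things in the scene. Friction and masses are not known exactly. Their poses are not given: they have to be found in the camera images.
- nut1: yellow zinc-plated steel hex nut, 55 mm across flats (63.5 mm across corners), 29 mm thick, with a 33 mm through bore, 0.38 kg; it lies flat on the rubber mat (3 mm thick) at the start. Origin: centre of its underside; z along the bore; x points square out of one of the six flats (the flats face 0, 60, 120 .. degrees from x)
- nut2: yellow zinc-plated steel hex nut, 55 mm across flats (63.5 mm across corners), 29 mm thick, with a 33 mm through bore, 0.38 kg; it lies flat on the rubber mat (3 mm thick) at the start. Origin: centre of its underside; z along the bore; x points square out of one of the six flats (the flats face 0, 60, 120 .. degrees from x)
- nut3: yellow zinc-plated steel hex nut, 55 mm across flats (63.5 mm across corners), 29 mm thick, with a 33 mm through bore, 0.38 kg; it lies flat on the rubber mat (3 mm thick) at the start (one of nut3, nut4 and nut5 is absent in some starts). Origin: centre of its underside; z along the bore; x points square out of one of the six flats (the flats face 0, 60, 120 .. degrees from x)
- nut4: yellow zinc-plated steel hex nut, 55 mm across flats (63.5 mm across corners), 29 mm thick, with a 33 mm through bore, 0.38 kg; it lies flat on the rubber mat (3 mm thick) at the start (one of nut3, nut4 and nut5 is absent in some starts). Origin: centre of its underside; z along the bore; x points square out of one of the six flats (the flats face 0, 60, 120 .. degrees from x)
- nut5: yellow zinc-plated steel hex nut, 55 mm across flats (63.5 mm across corners), 29 mm thick, with a 33 mm through bore, 0.38 kg; it lies flat on the rubber mat (3 mm thick) at the start (one of nut3, nut4 and nut5 is absent in some starts). Origin: centre of its underside; z along the bore; x points square out of one of the six flats (the flats face 0, 60, 120 .. degrees from x)
- tray: fixed aluminium drip tray, inside 210 mm (x) by 290 mm (y); origin: centre of its underside; floor 4 mm above the origin, wall tops 17 mm above the origin (lip 18 mm), z up. The pump canister stands outside its -y end, at x = +60 mm, y = -204 mm in the tray's frame (a 36 mm radius bottle with its cap up to 198 mm high; the cap's spout reaches to y = -146 mm at 175 to 194 mm height)
- brush: scrubbing brush lying bristles down in the tray, 180 mm long (x), wooden back 30 mm wide (y) and 22 to 36 mm above the origin, bristle block 26 mm wide under it; origin: middle of the underside; -x is the handle end; 0.14 kg
- brush_rest: fixed black open tray for the brush beside the +y end of the aluminium tray, inside 220 mm (x, its length) by 70 mm (y); origin: centre of its underside, floor 4 mm and wall tops 16 mm above it
- pump (a joint): travel of the red pump cap: 0 up, 0.012 m fully down (pressed straight down); springs back by itself; about 3 N to start, 9 N fully down
- pump_top (a point): centre of the flat top of the red pump cap, a 40 mm disc, about 198 mm above the table when up
- timer_dial (a joint): angle of the soak timer's dial: 0 at the red mark (off, where it starts), growing clockwise seen from above, a click (detent) every 0.5236 rad (30 degrees), white marks at clicks 1 to 6, stop at 3.14 rad; it settles into the nearest click when let go; about 0.07 N m to pass a click
- dial_grip (a point): on the dial's axis, at mid-height of its grip bar; this point's y axis runs along the bar towards its pointer end, z up. The bar is 16 mm thick, 58 mm long and 26 mm tall (13 mm above and below this point), on a disc of 32 mm radius, on a fixed grey timer box 120 mm square and 50 mm high
- dial_tip (a point): pointer end of the dial's grip bar (white line), 29 mm from the axis, on its top edge
- bolt: bystander, leave it where it is: large hex bolt lying by the mat, 153 mm long; origin: underside
- washer: bystander, leave it where it is: flat steel washer, 66 mm across, 6 mm thick; origin: underside
- spanner: bystander, leave it where it is: steel spanner, 220 mm long; origin: underside
- grease: bystander, leave it where it is: grease can, 80 mm across, 110 mm tall; origin: underside
- jar: bystander, leave it where it is: jar, 68 mm across, 85 mm tall; origin: underside
- block: bystander, leave it where it is: wood block, 100 x 50 x 30 mm; origin: underside

How it is judged (in metres and radians):
On the way, in this order (a step that is already met when the one before it is completed fails the run):
1. the brush lies in its black rest (x of brush in the frame of brush_rest between -0.03 and 0.03 m and y of brush in the frame of brush_rest between -0.026 and 0.026 m and z of brush in the frame of brush_rest below 0.012 m and angle between brush's own z axis and vertical below 0.15 rad and linear speed of brush below 0.02 m/s), for 0.2 s.
2. all nuts lie flat in the tray, each touching at least two others flat to flat (x of nut1 in the frame of tray between -0.105 and 0.105 m and y of nut1 in the frame of tray between -0.145 and 0.145 m and z of each of nut1, nut2, nut3, nut4, nut5 in the frame of tray below 0.01 m and angle between each of nut1, nut2, nut3, nut4, nut5's own z axis and vertical below 0.08 rad and (distance between nut1 and nut3 below 0.0575 m or distance between nut1 and nut4 below 0.0575 m or distance between nut1 and nut5 below 0.0575 m) and (distance between nut1 and nut2 below 0.0575 m or distance between nut1 and nut4 below 0.0575 m or distance between nut1 and nut5 below 0.0575 m) and (distance between nut1 and nut2 below 0.0575 m or distance between nut1 and nut3 below 0.0575 m or distance between nut1 and nut5 below 0.0575 m) and (distance between nut1 and nut2 below 0.0575 m or distance between nut1 and nut3 below 0.0575 m or distance between nut1 and nut4 below 0.0575 m) and x of nut2 in the frame of tray between -0.105 and 0.105 m and y of nut2 in the frame of tray between -0.145 and 0.145 m and (distance between nut2 and nut3 below 0.0575 m or distance between nut2 and nut4 below 0.0575 m or distance between nut2 and nut5 below 0.0575 m) and (distance between nut2 and nut1 below 0.0575 m or distance between nut2 and nut4 below 0.0575 m or distance between nut2 and nut5 below 0.0575 m) and (distance between nut2 and nut1 below 0.0575 m or distance between nut2 and nut3 below 0.0575 m or distance between nut2 and nut5 below 0.0575 m) and (distance between nut2 and nut1 below 0.0575 m or distance between nut2 and nut3 below 0.0575 m or distance between nut2 and nut4 below 0.0575 m) and x of nut3 in the frame of tray between -0.105 and 0.105 m and y of nut3 in the frame of tray between -0.145 and 0.145 m and (distance between nut3 and nut2 below 0.0575 m or distance between nut3 and nut4 below 0.0575 m or distance between nut3 and nut5 below 0.0575 m) and (distance between nut3 and nut1 below 0.0575 m or distance between nut3 and nut4 below 0.0575 m or distance between nut3 and nut5 below 0.0575 m) and (distance between nut3 and nut1 below 0.0575 m or distance between nut3 and nut2 below 0.0575 m or distance between nut3 and nut5 below 0.0575 m) and (distance between nut3 and nut1 below 0.0575 m or distance between nut3 and nut2 below 0.0575 m or distance between nut3 and nut4 below 0.0575 m) and x of nut4 in the frame of tray between -0.105 and 0.105 m and y of nut4 in the frame of tray between -0.145 and 0.145 m and (distance between nut4 and nut2 below 0.0575 m or distance between nut4 and nut3 below 0.0575 m or distance between nut4 and nut5 below 0.0575 m) and (distance between nut4 and nut1 below 0.0575 m or distance between nut4 and nut3 below 0.0575 m or distance between nut4 and nut5 below 0.0575 m) and (distance between nut4 and nut1 below 0.0575 m or distance between nut4 and nut2 below 0.0575 m or distance between nut4 and nut5 below 0.0575 m) and (distance between nut4 and nut1 below 0.0575 m or distance between nut4 and nut2 below 0.0575 m or distance between nut4 and nut3 below 0.0575 m) and x of nut5 in the frame of tray between -0.105 and 0.105 m and y of nut5 in the frame of tray between -0.145 and 0.145 m and (distance between nut5 and nut2 below 0.0575 m or distance between nut5 and nut3 below 0.0575 m or distance between nut5 and nut4 below 0.0575 m) and (distance between nut5 and nut1 below 0.0575 m or distance between nut5 and nut3 below 0.0575 m or distance between nut5 and nut4 below 0.0575 m) and (distance between nut5 and nut1 below 0.0575 m or distance between nut5 and nut2 below 0.0575 m or distance between nut5 and nut4 below 0.0575 m) and (distance between nut5 and nut1 below 0.0575 m or distance between nut5 and nut2 below 0.0575 m or distance between nut5 and nut3 below 0.0575 m)), for 0.2 s.
3. the pump cap is pressed right down (value of joint pump above 0.0095 m), for 0.05 s.
4. the cap has sprung back and the dial stands at one click per nut (value of joint pump below 0.002 m and value of joint timer_dial between 1.9244 and 2.788 rad and (value of joint timer_dial below 2.2644 rad or value of joint timer_dial above 2.448 rad) and (height (world z) of nut3 above -5 m or value of joint timer_dial below 2.2644 rad) and (height (world z) of nut4 above -5 m or value of joint timer_dial below 2.2644 rad) and (height (world z) of nut5 above -5 m or value of joint timer_dial below 2.2644 rad) and ((height (world z) of nut3 below -5 m and value of joint timer_dial above -9 rad) or (height (world z) of nut4 below -5 m and value of joint timer_dial above -9 rad) or (height (world z) of nut5 below -5 m and value of joint timer_dial above -9 rad) or value of joint timer_dial above 2.448 rad) and velocity of joint timer_dial below 0.2 rad/s), for 0.3 s.
At the end, for the whole second after the job is handed in: Brush in its rest (middle within 30 mm along, 26 mm across). Every nut flat on the tray floor (0.08 rad), the centres of two or more other nuts within 57.5 mm of its own (touching: 55). Cap up. Dial within 0.17 rad of click n, n = number of nuts. All at rest (all of step 1 and all of step 2 and all of step 4 and linear speed of each of nut1, nut2, nut3, nut4, nut5 below 0.02 m/s).
It fails at once if a bystander (bolt, washer, spanner, grease can, jar, wood block) is moved more than 30 mm (distance of any of bolt, washer, spanner, grease, jar, block from where it was at the start of the episode above 0.03 m).
It fails at once if the pump cap is pressed while a nut is outside the tray (value of joint pump above 0.006 m and ((y of nut1 in the frame of tray above 0.16 m or x of nut1 in the frame of tray above 0.13 m or x of nut1 in the frame of tray below -0.13 m) or (y of nut2 in the frame of tray above 0.16 m or x of nut2 in the frame of tray above 0.13 m or x of nut2 in the frame of tray below -0.13 m) or (y of nut3 in the frame of tray above 0.16 m or x of nut3 in the frame of tray above 0.13 m or x of nut3 in the frame of tray below -0.13 m) or (y of nut4 in the frame of tray above 0.16 m or x of nut4 in the frame of tray above 0.13 m or x of nut4 in the frame of tray below -0.13 m) or (y of nut5 in the frame of tray above 0.16 m or x of nut5 in the frame of tray above 0.13 m or x of nut5 in the frame of tray below -0.13 m))).
Of nut3, nut4, nut5 only 2 to 3 are there at a start; the rules pass over those that are not, and their reading is None.
At some moment in a run one of nut1, nut2, nut3, nut4, nut5 may be knocked a few centimetres aside while the robot is not near it.
Once in a run the grip may slacken for a moment while it holds something.
It also fails if it takes over 210 s, if anything falls off the work surface, if the arm or the gripper's body presses on something with over 40 N, if the wrist force passes 120 N, or if a joint passes its speed limit or range.

## Working session

There is one attempt and no reset: what is moved stays moved. The work goes in short steps, Python scripts to look and compute and a tool call to move; the robot and the scene stay as the last step left them, time stands still between calls to the robot, and variables do not carry over. Pictures are saved under pics/ and viewed, and the job is handed in when it is done.

Besides the shell and the picture viewer there is one more tool, called after "Request:" by a JSON object that holds its "name" and its "arguments". drive_tool: Moves the arm, as the interface text tells. Its arguments: {"type":"object","properties":{"commands":{"type":"array"},"force":{"type":"number"}},"required":["commands"]}

```bash
ls; mkdir -p pics; python3 - <<'E'
from cell import env
import cv2
o=env.get_obs();print(o)
for n in("scene","top"):
    c=env.read_camera(n);cv2.imwrite(f"pics/{n}0.png",c["img"]);print(n,c["mtx"],c["pose"])
E
```

```text
pics
{'time_s': 0.0, 'qpos': array([-75.96797394,  18.43946148,  -4.01435993,  83.17484087,
         1.29511685,  78.54031272,  -3.25980332]), 'joint_velocities': array([-0.06956376, -0.07358891,  0.09242327,  0.00399178, -0.02145779,
        0.08111108,  0.11077828]), 'effort': array([-3.56591645e-04, -4.91266072e+01, -4.04022820e-01, -3.12536967e+01,
       -6.38732314e-02,  4.33907867e-02,  1.69855557e-04]), 'tool_pos': array([0.14865468, 0.63234386, 0.2911572 ]), 'tool_rot': array([-1.79890629e+02,  6.21187864e-03,  1.66776836e+02]), 'force': array([ 0.04390761,  0.37070507, -0.15448532]), 'wrist_torque': array([ 0.04167999,  0.01921905, -0.00818338]), 'grip_width': 0.08720950177193056}
scene [[402.63606265   0.         278.1350568 ]
 [  0.         402.63606265 206.5368765 ]
 [  0.           0.           1.        ]] [[ 0.79571225  0.4214015  -0.43504343  1.17545959]
 [ 0.60526608 -0.52686302  0.59671461 -0.83254573]
 [ 0.02224814 -0.73813016 -0.67429139  1.08014017]
 [ 0.          0.          0.          1.        ]]
top [[467.59631409   0.         278.59950325]
 [  0.         467.59631409 208.16669834]
 [  0.           0.           1.        ]] [[-0.00157953 -0.98901788  0.14778749  0.36542156]
 [-0.99991757  0.00344514  0.01236847  0.00776575]
 [-0.01274179 -0.14775577 -0.9889418   1.56953634]
 [ 0.          0.          0.          1.        ]]
```

View pics/scene0.png

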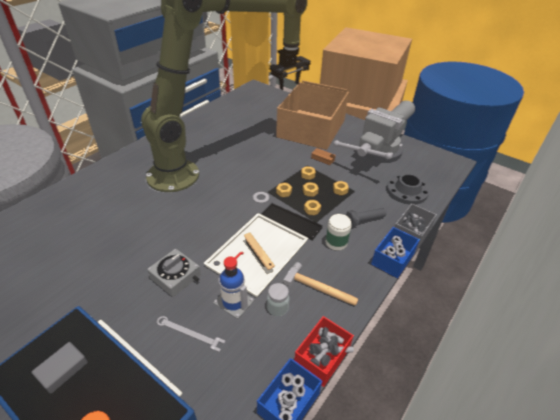

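View pics/top0.png

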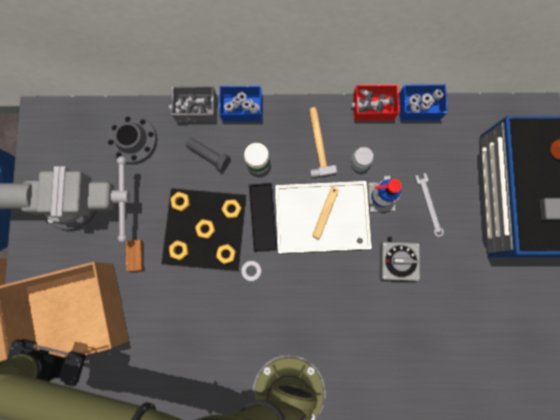

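```bash
cat > h.py <<'E'
import numpy as np, cv2
from scipy.spatial.transform import Rotation as R
from cell import env
def ray(c,uv):
    uv=np.atleast_2d(uv).astype(float)
    d=np.c_[(uv[:,0]-c["mtx"][0,2])/c["mtx"][0,0],(uv[:,1]-c["mtx"][1,2])/c["mtx"][1,1],np.ones(len(uv))]
    return c["pose"][:3,3], d@c["pose"][:3,:3].T
def onplane(c,uv,z):
    o,d=ray(c,uv); return o+d*((z-o[2])/d[:,2])[:,None]
def proj(c,P):
    P=np.atleast_2d(P); q=(P-c["pose"][:3,3])@c["pose"][:3,:3]
    q=q@c["mtx"].T; return q[:,:2]/q[:,2:]
def tri(c1,u1,c2,u2):
    o1,d1=ray(c1,u1);o2,d2=ray(c2,u2);d1=d1[0]/np.linalg.norm(d1);d2=d2[0]/np.linalg.norm(d2)
    A=np.c_[d1,-d2];s=np.linalg.lstsq(A,o2-o1,rcond=None)[0]
    a=o1+s[0]*d1;b=o2+s[1]*d2
    return (a+b)/2,np.linalg.norm(a-b)
def crop(c,x0,y0,x1,y1,f,name):
    im=cv2.resize(c["img"][y0:y1,x0:x1],None,fx=f,fy=f,interpolation=cv2.INTER_CUBIC)
    cv2.imwrite("pics/"+name,im)
E
python3 - <<'E'
from h import *
t=env.read_camera("top");s=env.read_camera("scene")
crop(t,155,170,435,290,2.8,"t_a.png")
crop(s,140,150,400,340,3,"s_a.png")
E
```

```text
(no output)
```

View pics/t_a.png

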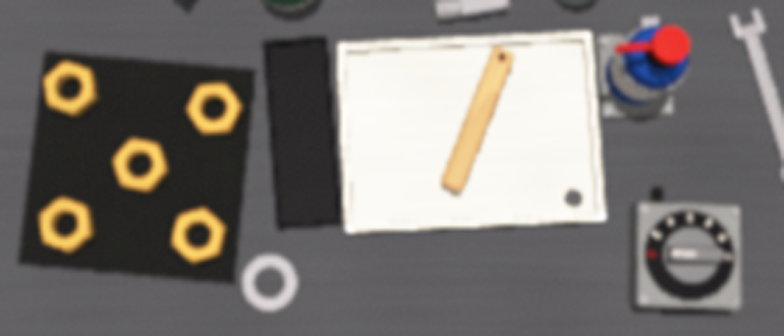

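View pics/s_a.png

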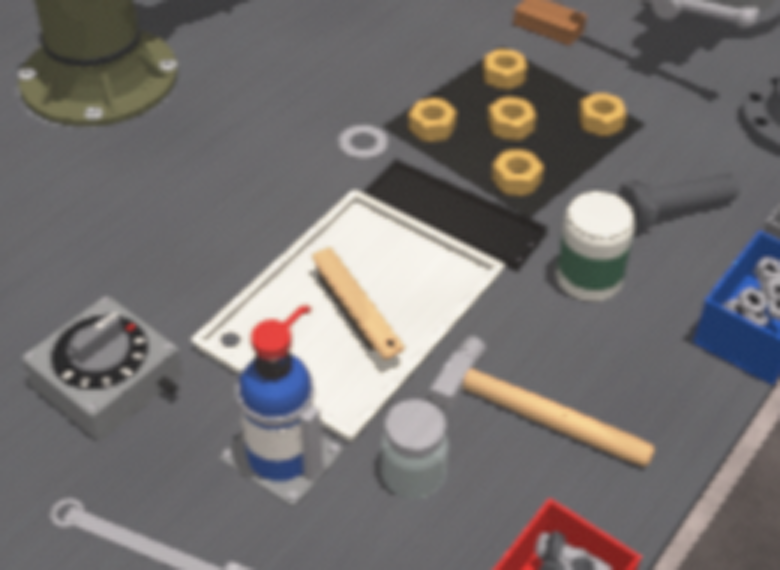

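```bash
cat >> h.py <<'E'
def blobs(c,m,amin):
    n,l,st,ce=cv2.connectedComponentsWithStats(m.astype(np.uint8),connectivity=8)
    return [(i,st[i],ce[i],l==i) for i in range(1,n) if st[i][4]>=amin]
def yellow(c):
    h=cv2.cvtColor(c["img"],cv2.COLOR_BGR2HSV)
    return (h[...,0]>12)&(h[...,0]<32)&(h[...,1]>90)&(h[...,2]>90)
E
python3 - <<'E'
from h import *
t=env.read_camera("top");s=env.read_camera("scene")
for c,n,box in((t,"top",(155,170,345,280)),(s,"scene",(240,150,360,280))):
    m=yellow(c);k=np.zeros_like(m);k[box[1]:box[3],box[0]:box[2]]=1
    for i,st,ce,mm in blobs(c,m&k,30):
        ct=max(cv2.findContours(mm.astype(np.uint8),cv2.RETR_EXTERNAL,cv2.CHAIN_APPROX_NONE)[0],key=cv2.contourArea)
        r=cv2.minAreaRect(ct)
        print(n,st,ce.round(1),[np.round(x,1) for x in r], onplane(c,[ce],0.032 if n=="top" else .03).round(4))
g=cv2.cvtColor(t["img"],cv2.COLOR_BGR2GRAY)
def quad(m,z,nm):
    for i,st,ce,mm in blobs(t,m,400):
        ct=max(cv2.findContours(mm.astype(np.uint8),cv2.RETR_EXTERNAL,cv2.CHAIN_APPROX_NONE)[0],key=cv2.contourArea)
        r=cv2.minAreaRect(ct);b=cv2.boxPoints(r)
        print(nm,st,[np.round(x,1) for x in r]);print(onplane(t,b,z).round(4), onplane(t,[r[0]],z).round(4))
k=np.zeros(g.shape,bool);k[170:275,155:375]=1
quad(k&((g>190)|(yellow(t))),.017,"light")
quad(k&(g<50),.016,"dark")
E
```

```text
top [313 187  25  51 389] [325.  212.6] [array([325.1, 212.4]), array([ 7.6, 52.4]), np.float64(21.4)] [[ 0.58   -0.1267  0.032 ]]
top [170 191  20  20 268] [179.5 200.8] [array([179.5, 200.5]), array([19., 19.]), np.float64(90.0)] [[0.6213 0.3583 0.032 ]]
top [221 199  21  19 263] [231.  208.1] [array([231., 208.]), array([18., 20.]), np.float64(90.0)] [[0.5959 0.1855 0.032 ]]
top [195 219  20  20 266] [204.5 228.4] [array([204.5, 228.5]), array([19., 19.]), np.float64(90.0)] [[0.5282 0.2724 0.032 ]]
top [169 240  19  20 267] [177.9 249.6] [array([178. , 249.5]), array([19., 18.]), np.float64(90.0)] [[0.4584 0.3587 0.032 ]]
top [216 244  20  20 261] [225.4 253.4] [array([225.5, 253.5]), array([19., 19.]), np.float64(90.0)] [[0.4455 0.2019 0.032 ]]
scene [312 150  21  13 108] [321.9 156.1] [array([322.9, 156.2]), array([19.7,  9.4]), np.float64(21.0)] [[0.4481 0.4879 0.03  ]]
scene [301 166  15  14 169] [307.8 172.4] [array([308. , 172.5]), array([13., 14.]), np.float64(90.0)] [[0.4663 0.3481 0.03  ]]
scene [333 181  16  14 187] [340.3 187.5] [array([340.5, 187.5]), array([13., 15.])
[... 656 characters left out ...]
21.8)] [[ 0.7627 -0.127   0.03  ]]
light [ 276  181   96   72 6189] [array([323. , 216.5]), array([67.6, 93.1]), np.float64(87.3)]
[[ 0.677   0.0397  0.017 ]
 [ 0.691  -0.2747  0.017 ]
 [ 0.4632 -0.2785  0.017 ]
 [ 0.4493  0.0292  0.017 ]] [[ 0.5689 -0.1212  0.017 ]]
dark [ 250  184   26   68 1453] [array([262.5, 217. ]), array([66.7, 22. ]), np.float64(85.4)]
[[0.6788 0.1279 0.016 ]
 [0.6845 0.0537 0.016 ]
 [0.4595 0.0358 0.016 ]
 [0.4539 0.1084 0.016 ]] [[0.568  0.0813 0.016 ]]
dark [ 162  189   83   82 3943] [array([203.5, 229.2]), array([76. , 75.9]), np.float64(5.7)]
[[0.4147 0.4141 0.016 ]
 [0.6693 0.3974 0.016 ]
 [0.6422 0.1403 0.016 ]
 [0.3894 0.163  0.016 ]] [[0.5273 0.2785 0.016 ]]
```

```bash
cat >> h.py <<'E'
def sub(c,box,f=6):
    x0,y0,x1,y1=box
    d=dict(c); d["img"]=cv2.resize(c["img"][y0:y1,x0:x1],None,fx=f,fy=f,interpolation=cv2.INTER_CUBIC)
    return d,lambda p:(np.asarray(p,float)+.5)/f-.5+[x0,y0]
def ctr(m):
    return max(cv2.findContours(m.astype(np.uint8),cv2.RETR_EXTERNAL,cv2.CHAIN_APPROX_NONE)[0],key=cv2.contourArea)
def cen(ct):
    M=cv2.moments(ct);return np.array([M["m10"]/M["m00"],M["m01"]/M["m00"]])
def shapes(c,box,amin=100,mask=yellow):
    d,f=sub(c,box);out=[]
    for i,st,ce,mm in blobs(d,mask(d),amin*36):
        ct=ctr(mm);out.append((f(cen(ct)),f(ct[:,0])))
    return out
def hexyaw(c,ct,z):
    P=onplane(c,ct,z)[:,:2];q=P-P.mean(0)
    q=q-0; cc=cv2.moments(np.float32(P*1000-P.mean(0)*1000).reshape(-1,1,2))
    q=q*1000-[cc["m10"]/cc["m00"],cc["m01"]/cc["m00"]]
    a=np.arctan2(q[:,1],q[:,0]);r=np.hypot(q[:,0],q[:,1])
    o=np.argsort(a);a=a[o];r=r[o]
    g=np.linspace(-np.pi,np.pi,360,endpoint=False);rr=np.interp(g,a,r,period=2*np.pi)
    F=(rr*np.exp(-6j*g)).mean();corner=-np.angle(F)/6
    return (np.degrees(corner)+30)%60, abs(F)   # flat normal direction mod 60
def nuts(t,s,tb=(155,170,345,280),sb=(140,150,360,280),zm=.0175,amin=130):
    T=shapes(t,tb,amin);S=shapes(s,sb,amin)
    res=[]
    for ce,ct in T:
        p=onplane(t,[ce],zm)[0]
        best=min(S,key=lambda x:np.linalg.norm(onplane(s,[x[0]],zm)[0]-p)) if S else None
        X,e=tri(t,ce,s,best[0]) if best else (p*0,9)
        ya,amp=hexyaw(t,ct,zm)
        res.append((p,X,e,ya,amp))
    return res
E
python3 - <<'E'
from h import *
t=env.read_camera("top");s=env.read_camera("scene")
for p,X,e,y,a in nuts(t,s): print(p.round(4),X.round(4),round(e,4),round(y,1),round(a,2))
print("brush")
for c,b in((t,(300,180,350,245)),(s,(240,225,285,278))):
    for ce,ct in shapes(c,b):
        r=cv2.minAreaRect(np.float32(ct));bp=cv2.boxPoints(r);print(ce,r);print(onplane(c,bp,.04).round(4),onplane(c,[r[0]],.04).round(4))
        if c is t:u=r[0]
        else:print("tri",tri(t,u,s,r[0]))
E
```

```text
[ 0.5821 -0.1282  0.0175] [ 0.5815 -0.1265  0.028 ] 0.0024 8.1 5.13
[0.6234 0.3617 0.0175] [0.6224 0.3607 0.0195] 0.0017 40.7 0.69
[0.5978 0.1874 0.0175] [0.5969 0.1867 0.0217] 0.0007 4.4 0.65
[0.5301 0.2749 0.0175] [0.5295 0.2742 0.0211] 0.0005 49.3 0.64
[0.4591 0.3618 0.0175] [0.4589 0.3615 0.0185] 0.0005 40.4 0.68
[0.4462 0.2041 0.0175] [0.446  0.2037 0.0203] 0.0001 17.6 0.65
brush
[325.02605881 212.52809069] ((325.13836669921875, 212.33709716796875), (7.822746276855469, 53.07499694824219), 21.447736740112305)
[[ 0.5027 -0.0817  0.04  ]
 [ 0.6672 -0.1482  0.04  ]
 [ 0.6575 -0.1722  0.04  ]
 [ 0.4933 -0.1054  0.04  ]] [[ 0.5795 -0.1266  0.04  ]]
[258.57152514 251.22938583] ((258.1745910644531, 250.954345703125), (42.032691955566406, 7.950738906860352), 53.549034118652344)
[[ 0.5007 -0.1154  0.04  ]
 [ 0.5034 -0.0837  0.04  ]
 [ 0.668  -0.1506  0.04  ]
 [ 0.6637 -0.1791  0.04  ]] [[ 0.5872 -0.1336  0.04  ]]
tri (array([ 0.58127893, -0.12719551,  0.03003889]), np.float64(0.0009067466741063221))
```

```bash
cat > plan.py <<'E'
import sys,numpy as np
from scipy.spatial.transform import Rotation as R
from cell import env
o=env.get_obs();p=np.array(o["tool_pos"]);Rm=R.from_euler("xyz",o["tool_rot"],degrees=True)
print("t%.1f"%o["time_s"],"pos",p.round(4),"rot",np.round(o["tool_rot"],2),"F",np.round(o["force"],1),"w%.4f"%o["grip_width"],"q7 %.0f"%o["qpos"][6])
for a in sys.argv[1:]:
    x,y,z,yaw=map(float,a.split(","))
    Rt=R.from_euler("xyz",[180,0,yaw],degrees=True)
    rv=(Rm.inv()*Rt).as_rotvec(degrees=True)
    d=Rt.inv().apply(np.array([x,y,z])-p)*100
    n=max(1,int(np.ceil(np.linalg.norm(d)/3.8)))
    print("->",a,"rot",rv.round(2),"/%d ="%max(1,np.ceil(abs(rv).max()/7)),(rv/max(1,np.ceil(abs(rv).max()/7))).round(2)," trans",d.round(2),"/%d ="%n,(d/n).round(2))
    p=np.array([x,y,z]);Rm=Rt
E
python3 plan.py 0.45,0.42,0.25,158 0.5805,-0.127,0.18,158 0.5805,-0.127,0.085,158
```

```text
t0.4 pos [0.1487 0.6327 0.2921] rot [-179.99    0.    166.78] F [-0.3 -0.  -0.2] w0.0867 q7 -3
-> 0.45,0.42,0.25,158 rot [-0.01  0.    8.78] /2 = [-0.01  0.    4.39]  trans [-35.9   -8.44   4.21] /10 = [-3.59 -0.84  0.42]
-> 0.5805,-0.127,0.18,158 rot [0. 0. 0.] /1 = [0. 0. 0.]  trans [-32.59 -45.83   7.  ] /15 = [-2.17 -3.06  0.47]
-> 0.5805,-0.127,0.085,158 rot [0. 0. 0.] /1 = [0. 0. 0.]  trans [ 0.  -0.   9.5] /3 = [ 0.   -0.    3.17]
```

Request:
{"name": "drive_tool", "arguments": {"commands": [[0, 0, 0, 0, 0, 4.39, 1], [0, 0, 0, 0, 0, 4.39, 1], [-3.59, -0.84, 0.42, 0, 0, 0, 1], [-3.59, -0.84, 0.42, 0, 0, 0, 1], [-3.59, -0.84, 0.42, 0, 0, 0, 1], [-3.59, -0.84, 0.42, 0, 0, 0, 1], [-3.59, -0.84, 0.42, 0, 0, 0, 1], [-3.59, -0.84, 0.42, 0, 0, 0, 1], [-3.59, -0.84, 0.42, 0, 0, 0, 1], [-3.59, -0.84, 0.42, 0, 0, 0, 1], [-3.59, -0.84, 0.42, 0, 0, 0, 1], [-3.59, -0.84, 0.42, 0, 0, 0, 1], [0, 0, 0, 0, 0, 0, 1]], "force": 20}}

```text
time_s: 1.48
tool_pos: [0.4579, 0.4125, 0.2496]
tool_rot: [-179.8, 0.3, 157.3]
force: [0.4, -1.4, -0.5]
grip_width: 0.0872
```

Request:
{"name": "drive_tool", "arguments": {"commands": [[-2.17, -3.06, 0.47, 0, 0, 0, 1], [-2.17, -3.06, 0.47, 0, 0, 0, 1], [-2.17, -3.06, 0.47, 0, 0, 0, 1], [-2.17, -3.06, 0.47, 0, 0, 0, 1], [-2.17, -3.06, 0.47, 0, 0, 0, 1], [-2.17, -3.06, 0.47, 0, 0, 0, 1], [-2.17, -3.06, 0.47, 0, 0, 0, 1], [-2.17, -3.06, 0.47, 0, 0, 0, 1], [-2.17, -3.06, 0.47, 0, 0, 0, 1], [-2.17, -3.06, 0.47, 0, 0, 0, 1], [-2.17, -3.06, 0.47, 0, 0, 0, 1], [-2.17, -3.06, 0.47, 0, 0, 0, 1], [-2.17, -3.06, 0.47, 0, 0, 0, 1], [-2.17, -3.06, 0.47, 0, 0, 0, 1], [-2.17, -3.06, 0.47, 0, 0, 0, 1], [0, 0, 0, 0, 0, 0, 1], [0, 0, 0, 0, 0, 0, 1]]}}

```text
time_s: 2.9
tool_pos: [0.5795, -0.1302, 0.1795]
tool_rot: [-179.9, -0.0, 157.7]
force: [0.6, 1.0, -0.8]
grip_width: 0.0872
```

```bash
python3 plan.py 0.5805,-0.127,0.085,158; python3 - <<'E'
from h import *
s=env.read_camera("scene");crop(s,140,130,400,325,3,"s_b.png")
E
```

```text
t2.9 pos [ 0.5795 -0.1302  0.1795] rot [-179.92   -0.    157.68] F [ 0.6  1.  -0.8] w0.0872 q7 85
-> 0.5805,-0.127,0.085,158 rot [-0.08 -0.   -0.32] /1 = [-0.08 -0.   -0.32]  trans [0.03 0.33 9.45] /3 = [0.01 0.11 3.15]
```

View pics/s_b.png

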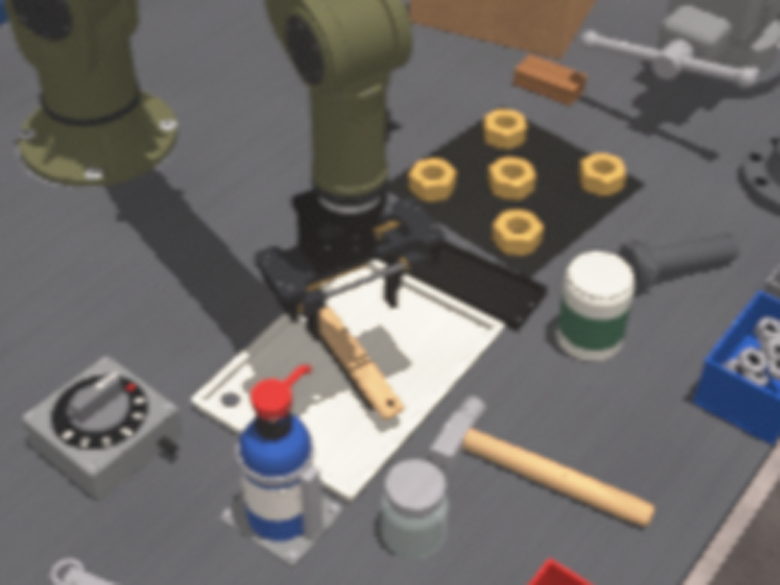

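Request:
{"name": "drive_tool", "arguments": {"commands": [[0, 0.05, 3.1, 0, 0, 0, 1], [0, 0.05, 3.1, 0, 0, 0, 1], [0, 0.05, 3.1, 0, 0, -0.3, 1], [0, 0, 0, 0, 0, 0, 1], [0, 0, 0, 0, 0, 0, 0], [0, 0, 0, 0, 0, 0, 0], [0, 0, 0, 0, 0, 0, 0], [0, 0, 0, 0, 0, 0, 0], [0, 0, 0, 0, 0, 0, 0], [0, 0, 0, 0, 0, 0, 0], [0, 0, 0, 0, 0, 0, 0], [0, 0, 0, 0, 0, 0, 0]], "force": 25}}

```text
time_s: 3.95
tool_pos: [0.5806, -0.1257, 0.0871]
tool_rot: [180.0, 0.0, 158.3]
force: [-0.2, 0.0, 0.3]
grip_width: 0.0418
```

Request:
{"name": "drive_tool", "arguments": {"commands": [[0, 0, 0, 0, 0, 0, 0], [0, 0, 0, 0, 0, 0, 0], [0, 0, 0, 0, 0, 0, 0], [0, 0, 0, 0, 0, 0, 0], [0, 0, 0, 0, 0, 0, 0], [0, 0, 0, 0, 0, 0, 0]]}}

```text
time_s: 4.45
tool_pos: [0.5806, -0.1255, 0.0868]
tool_rot: [180.0, 0.0, 158.3]
force: [0.8, 0.7, 1.4]
grip_width: 0.0293
```

```bash
python3 plan.py 0.5806,-0.1257,0.15,158.3  0.567,0.0813,0.14,185 0.567,0.0813,0.0885,185
```

```text
t4.5 pos [ 0.5806 -0.1255  0.0868] rot [179.98   0.   158.3 ] F [0.8 0.7 1.4] w0.0293 q7 88
-> 0.5806,-0.1257,0.15,158.3 rot [0.02 0.   0.  ] /1 = [0.02 0.   0.  ]  trans [-0.01 -0.02 -6.32] /2 = [-0.   -0.01 -3.16]
-> 0.567,0.0813,0.14,185 rot [  0.    0.  -26.7] /4 = [ 0.    0.   -6.67]  trans [-0.45 20.74  1.  ] /6 = [-0.07  3.46  0.17]
-> 0.567,0.0813,0.0885,185 rot [0. 0. 0.] /1 = [0. 0. 0.]  trans [ 0.   -0.    5.15] /2 = [ 0.   -0.    2.58]
```

Request:
{"name": "drive_tool", "arguments": {"commands": [[0, 0, -3.16, 0, 0, 0, 0], [0, 0, -3.16, 0, 0, 0, 0], [0, 0, 0, 0, 0, -6.67, 0], [0, 0, 0, 0, 0, -6.67, 0], [0, 0, 0, 0, 0, -6.67, 0], [0, 0, 0, 0, 0, -6.67, 0], [-0.05, 2.31, 0.11, 0, 0, 0, 0], [-0.05, 2.31, 0.11, 0, 0, 0, 0], [-0.05, 2.31, 0.11, 0, 0, 0, 0], [-0.05, 2.31, 0.11, 0, 0, 0, 0], [-0.05, 2.31, 0.11, 0, 0, 0, 0], [-0.05, 2.31, 0.11, 0, 0, 0, 0], [-0.05, 2.31, 0.11, 0, 0, 0, 0], [-0.05, 2.31, 0.11, 0, 0, 0, 0], [-0.05, 2.31, 0.11, 0, 0, 0, 0], [0, 0, 0, 0, 0, 0, 0], [0, 0, 0, 0, 0, 0, 0]]}}

```text
time_s: 5.87
tool_pos: [0.5663, 0.0833, 0.1395]
tool_rot: [-180.0, -0.1, -174.8]
force: [0.5, -0.2, -1.3]
grip_width: 0.0302
```

```bash
python3 plan.py 0.567,0.0813,0.0885,185; python3 - <<'E'
from h import *
s=env.read_camera("scene");crop(s,180,130,400,295,3.5,"s_c.png")
E
```

```text
t5.9 pos [0.5663 0.0833 0.1395] rot [-1.7999e+02 -6.0000e-02 -1.7483e+02] F [ 0.5 -0.2 -1.3] w0.0302 q7 89
-> 0.567,0.0813,0.0885,185 rot [-0.01 -0.06  0.17] /1 = [-0.01 -0.06  0.17]  trans [-0.05 -0.21  5.1 ] /2 = [-0.02 -0.1   2.55]
```

View pics/s_c.png

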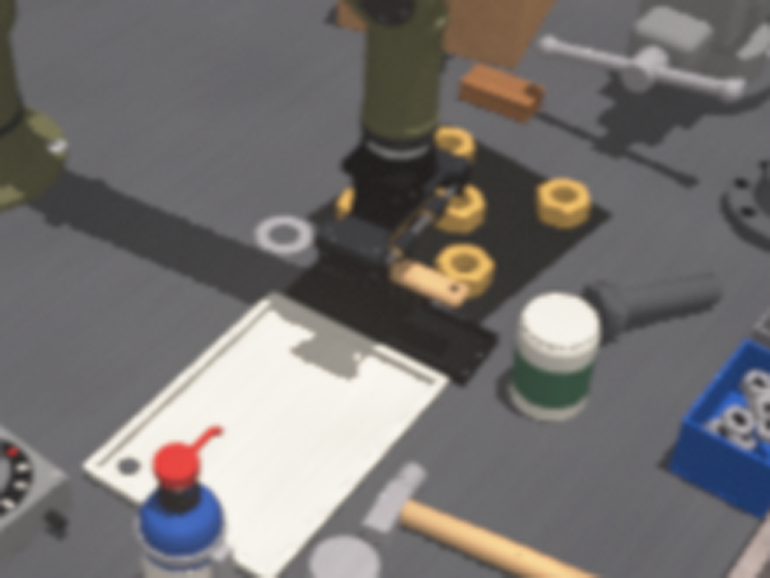

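Request:
{"name": "drive_tool", "arguments": {"commands": [[-0.02, -0.05, 1.7, 0, 0, 0, 0], [-0.02, -0.05, 1.7, 0, 0, 0, 0], [0, 0, 1.7, 0, 0, 0, 0], [0, 0, 0, 0, 0, 0, 0], [0, 0, 0, 0, 0, 0, 0], [0, 0, 0, 0, 0, 0, 0.55], [0, 0, 0, 0, 0, 0, 0.55], [0, 0, 0, 0, 0, 0, 0.55], [0, 0, 0, 0, 0, 0, 0.55]]}}

```text
time_s: 6.67
tool_pos: [0.5679, 0.0808, 0.0899]
tool_rot: [180.0, 0.1, -175.0]
force: [-0.4, -1.7, 0.7]
grip_width: 0.0453
```

Request:
{"name": "drive_tool", "arguments": {"commands": [[0, 0, -3, 0, 0, 0, 1], [0, 0, -3.5, 0, 0, 0, 1], [0, 0, -3.5, 0, 0, 0, 1], [0, 0, -2, 0, 0, 0, 1], [-3, -2, 0, 0, 0, 0, 1], [-3, -3, 0, 0, 0, 0, 1], [-3, -3, 0, 0, 0, 0, 1], [0, -3, 0, 0, 0, 0, 1], [0, -3, 0, 0, 0, 0, 1], [0, 0, 0, 0, 0, 0, 1]]}}

```text
time_s: 7.5
tool_pos: [0.6679, -0.0597, 0.2094]
tool_rot: [-179.6, -0.0, -175.6]
force: [-0.3, -1.0, 0.7]
grip_width: 0.0867
```

```bash
python3 plan.py; python3 - <<'E'
from h import *
t=env.read_camera("top");s=env.read_camera("scene")
crop(t,155,150,435,290,2.8,"t_d.png");crop(s,180,130,400,295,3.5,"s_d.png")
for p,X,e,y,a in nuts(t,s): print(p.round(4),X.round(4),round(e,4),round(y,1),round(a,2))
E
```

```text
t7.5 pos [ 0.6679 -0.0597  0.2094] rot [-1.7962e+02 -2.0000e-02 -1.7559e+02] F [-0.3 -1.   0.7] w0.0867 q7 104
[ 0.5382 -0.0446  0.0175] [0.6012 0.0091 0.1429] 0.1825 18.4 4.02
[0.5706 0.0766 0.0175] [0.6014 0.1016 0.0707] 0.0925 34.3 4.41
[0.6234 0.3617 0.0175] [0.6224 0.3607 0.0194] 0.0018 40.5 0.69
[0.5978 0.1874 0.0175] [0.6011 0.1899 0.0105] 0.0055 4.4 0.65
[0.5301 0.2749 0.0175] [ 0.5435  0.2958 -0.0989] 0.0026 49.2 0.65
[0.4591 0.3618 0.0175] [ 0.5209  0.4225 -0.0797] 0.1337 40.4 0.68
[0.4462 0.204  0.0175] [ 0.501   0.2535 -0.0962] 0.1195 17.5 0.65
```

View pics/t_d.png

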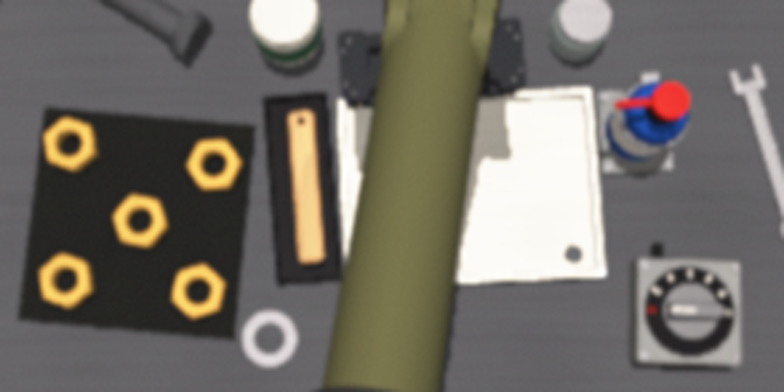

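View pics/s_d.png

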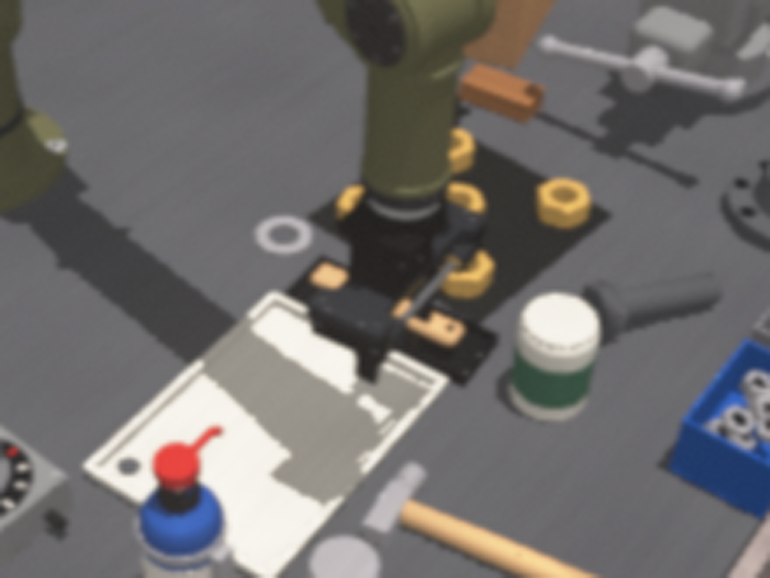

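```bash
python3 plan.py .5975,.187,.15,154.4 .5975,.187,.078,154.4
```

```text
t7.6 pos [ 0.668  -0.0523  0.2093] rot [-1.7996e+02  1.0000e-02 -1.7524e+02] F [0.7 0.4 0.7] w0.0868 q7 104
-> .5975,.187,.15,154.4 rot [-4.000e-02  2.000e-02  3.036e+01] /5 = [-0.01  0.    6.07]  trans [16.7  18.54  5.93] /7 = [2.39 2.65 0.85]
-> .5975,.187,.078,154.4 rot [0. 0. 0.] /1 = [0. 0. 0.]  trans [ 0.  -0.   7.2] /2 = [ 0.  -0.   3.6]
```

Request:
{"name": "drive_tool", "arguments": {"commands": [[0, 0, 0, 0, 0, 6.07, 1], [0, 0, 0, 0, 0, 6.07, 1], [0, 0, 0, 0, 0, 6.07, 1], [0, 0, 0, 0, 0, 6.07, 1], [0, 0, 0, 0, 0, 6.07, 1], [2.39, 2.65, 0.85, 0, 0, 0, 1], [2.39, 2.65, 0.85, 0, 0, 0, 1], [2.39, 2.65, 0.85, 0, 0, 0, 1], [2.39, 2.65, 0.85, 0, 0, 0, 1], [2.39, 2.65, 0.85, 0, 0, 0, 1], [2.39, 2.65, 0.85, 0, 0, 0, 1], [2.39, 2.65, 0.85, 0, 0, 0, 1], [0, 0, 0, 0, 0, 0, 1], [0, 0, 0, 0, 0, 0, 1], [0, 0, 0, 0, 0, 0, 1]], "force": 40}}

```text
time_s: 8.85
tool_pos: [0.596, 0.1905, 0.1499]
tool_rot: [180.0, 0.0, 154.8]
force: [0.4, -0.0, 0.4]
grip_width: 0.0868
```

```bash
python3 plan.py .5975,.187,.078,154.4; python3 - <<'E'
from h import *
t=env.read_camera("top");s=env.read_camera("scene")
crop(s,200,130,400,280,4,"s_e.png")
for p,X,e,y,a in nuts(t,s): print(p.round(4),X.round(4),round(e,4),round(y,1),round(a,2))
E
```

```text
t8.8 pos [0.596  0.1905 0.1499] rot [1.7998e+02 2.0000e-02 1.5476e+02] F [ 0.4 -0.   0.4] w0.0868 q7 52
-> .5975,.187,.078,154.4 rot [0.02 0.02 0.36] /1 = [0.02 0.02 0.36]  trans [-0.28 -0.25  7.19] /2 = [-0.14 -0.12  3.6 ]
[0.5468 0.2411 0.0175] [ 0.5566  0.253  -0.0509] 0.0047 41.2 4.37
[0.5706 0.0764 0.0175] [0.5697 0.0767 0.0343] 0.0032 34.2 4.42
[0.6234 0.3617 0.0175] [0.6223 0.3606 0.0199] 0.0018 40.6 0.67
[0.4591 0.3618 0.0175] [ 0.4223  0.3364 -0.0616] 0.1179 40.5 0.69
```

View pics/s_e.png

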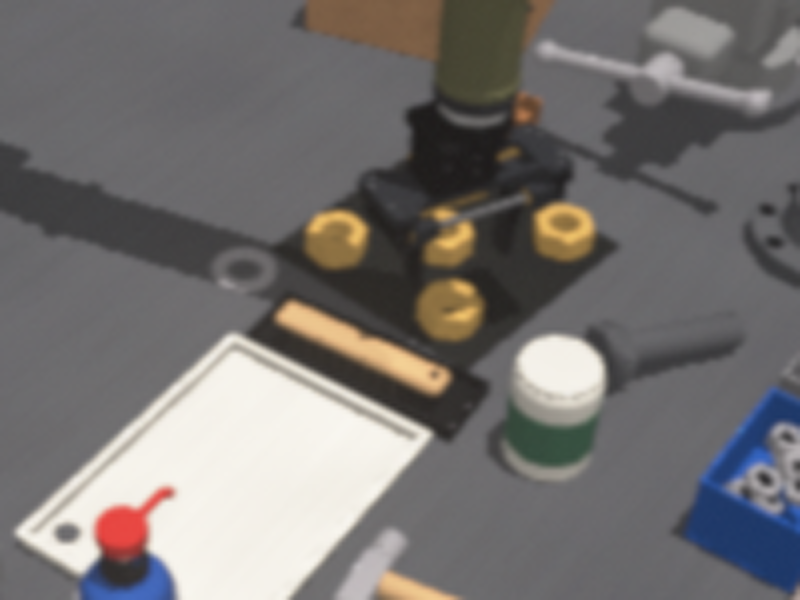

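Request:
{"name": "drive_tool", "arguments": {"commands": [[-0.14, -0.12, 2.4, 0, 0, 0.3, 1], [-0.14, -0.12, 2.4, 0, 0, 0, 1], [0, 0, 2.4, 0, 0, 0, 1], [0, 0, 0, 0, 0, 0, 0.6], [0, 0, 0, 0, 0, 0, 0.3], [0, 0, 0, 0, 0, 0, 0], [0, 0, 0, 0, 0, 0, 0], [0, 0, 0, 0, 0, 0, 0], [0, 0, 0, 0, 0, 0, 0], [0, 0, 0, 0, 0, 0, 0], [0, 0, 0, 0, 0, 0, 0], [0, 0, 0, 0, 0, 0, 0]]}}

```text
time_s: 9.95
tool_pos: [0.5986, 0.1866, 0.0787]
tool_rot: [179.9, 0.1, 154.3]
force: [-0.8, 0.5, 6.1]
grip_width: 0.0544
```

Request:
{"name": "drive_tool", "arguments": {"commands": [[0, 0, 0, 0, 0, 0, 0.9], [0, 0, 0, 0, 0, 0, 0.9], [0, 0, 0, 0, 0, 0, 0.9], [0, 0, 0, 0, 0, 6, 0.9], [0, 0, 0, 0, 0, 6, 0.9], [0, 0, 0, 0, 0, 6, 0.9], [0, 0, 0, 0, 0, 6, 0.9], [0, 0, 0, 0, 0, 6, 0.9], [0, 0, 0, 0, 0, 6, 0.9], [0, 0, 0, 0, 0, 6, 0.9], [0, 0, 0, 0, 0, 6, 0.9], [0, 0, 0, 0, 0, 6, 0.9], [0, 0, 0, 0, 0, 6, 0.9], [0, 0, 0, 0, 0, 0, 0], [0, 0, 0, 0, 0, 0, 0], [0, 0, 0, 0, 0, 0, 0], [0, 0, 0, 0, 0, 0, 0], [0, 0, 0, 0, 0, 0, 0], [0, 0, 0, 0, 0, 0, 0], [0, 0, 0, 0, 0, 0, 0]]}}

```text
time_s: 11.62
tool_pos: [0.5962, 0.1859, 0.0772]
tool_rot: [-179.8, -0.0, 94.4]
force: [-5.0, -1.6, 2.9]
grip_width: 0.0543
```

```bash
python3 plan.py .5983,.1865,.16,94.4 .565,-.10,.16,122.5 .565,-.10,.0795,122.5
```

```text
t11.6 pos [0.5962 0.1859 0.0772] rot [-1.7975e+02 -1.0000e-02  9.4390e+01] F [-5.  -1.6  2.9] w0.0543 q7 -1
-> .5983,.1865,.16,94.4 rot [-0.25 -0.01 -0.01] /1 = [-0.25 -0.01 -0.01]  trans [ 0.05  0.21 -8.28] /3 = [ 0.02  0.07 -2.76]
-> .565,-.10,.16,122.5 rot [  0.    0.  -28.1] /5 = [ 0.    0.   -5.62]  trans [-22.37 -18.2   -0.  ] /8 = [-2.8  -2.28 -0.  ]
-> .565,-.10,.0795,122.5 rot [0. 0. 0.] /1 = [0. 0. 0.]  trans [ 0.   -0.    8.05] /3 = [ 0.   -0.    2.68]
```

Request:
{"name": "drive_tool", "arguments": {"commands": [[0, 0, -2.76, 0, 0, 0, 0], [0, 0, -2.76, 0, 0, 0, 0], [0, 0, -2.76, 0, 0, 0, 0], [0, 0, 0, 0, 0, -5.62, 0], [0, 0, 0, 0, 0, -5.62, 0], [0, 0, 0, 0, 0, -5.62, 0], [0, 0, 0, 0, 0, -5.62, 0], [0, 0, 0, 0, 0, -5.62, 0], [-2.8, -2.28, 0, 0, 0, 0, 0], [-2.8, -2.28, 0, 0, 0, 0, 0], [-2.8, -2.28, 0, 0, 0, 0, 0], [-2.8, -2.28, 0, 0, 0, 0, 0], [-2.8, -2.28, 0, 0, 0, 0, 0], [-2.8, -2.28, 0, 0, 0, 0, 0], [-2.8, -2.28, 0, 0, 0, 0, 0], [-2.8, -2.28, 0, 0, 0, 0, 0], [0, 0, 0, 0, 0, 0, 0], [0, 0, 0, 0, 0, 0, 0], [0, 0, 0, 0, 0, 0, 0]]}}

```text
time_s: 13.2
tool_pos: [0.5637, -0.1008, 0.1597]
tool_rot: [-180.0, -0.1, 122.4]
force: [0.1, 1.1, -3.6]
grip_width: 0.0547
```

```bash
python3 plan.py .565,-.10,.0795,122.5;  python3 - <<'E'
from h import *
s=env.read_camera("scene");t=env.read_camera("top")
crop(s,160,130,400,310,3.2,"s_f.png")
E
```

```text
t13.2 pos [ 0.5637 -0.1008  0.1597] rot [-1.7999e+02 -5.0000e-02  1.2240e+02] F [ 0.1  1.1 -3.6] w0.0547 q7 50
-> .565,-.10,.0795,122.5 rot [-0.01 -0.05 -0.1 ] /1 = [-0.01 -0.05 -0.1 ]  trans [-0.01  0.15  8.02] /3 = [-0.    0.05  2.67]
```

View pics/s_f.png

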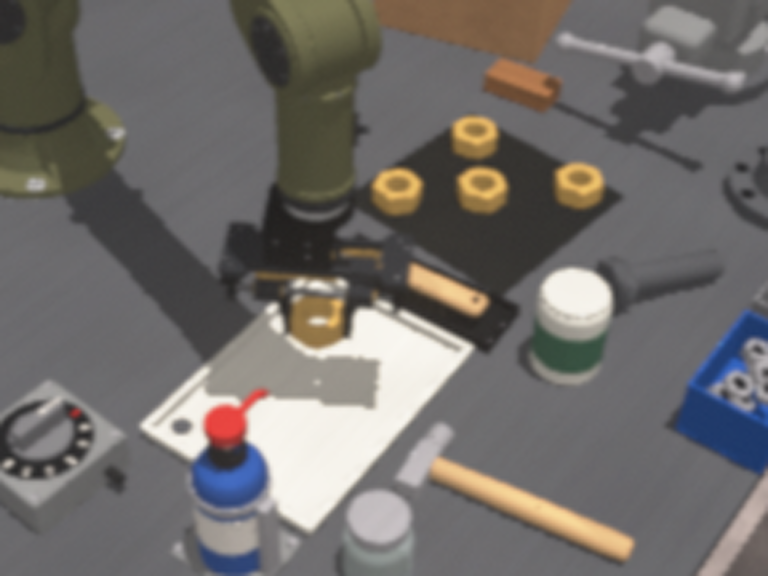

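Request:
{"name": "drive_tool", "arguments": {"commands": [[0, 0.08, 2.5, 0, 0, 0, 0], [0, 0.07, 2.5, 0, 0, 0, 0], [0, 0, 2.0, 0, 0, 0, 0], [0, 0, 0.7, 0, 0, 0, 0], [0, 0, 0.4, 0, 0, 0, 0], [0, 0, 0, 0, 0, 0, 0]]}}

```text
time_s: 13.8
tool_pos: [0.5653, -0.099, 0.0794]
tool_rot: [-180.0, -0.1, 122.5]
force: [-0.1, -0.1, -3.8]
grip_width: 0.0547
```

Not yet touching; a little lower, release, raise.

Request:
{"name": "drive_tool", "arguments": {"commands": [[0, 0, 0.1, 0, 0, 0, 0], [0, 0, 0.1, 0, 0, 0, 0], [0, 0, 0, 0, 0, 0, 0], [0, 0, 0, 0, 0, 0, 0]]}}

```text
time_s: 14.13
tool_pos: [0.5664, -0.1, 0.0784]
tool_rot: [179.9, 0.1, 122.4]
force: [1.2, -0.1, -2.3]
grip_width: 0.0546
```

Request:
{"name": "drive_tool", "arguments": {"commands": [[0, 0, 0.05, 0, 0, 0, 0], [0, 0, 0, 0, 0, 0, 0], [0, 0, 0, 0, 0, 0, 0.8], [0, 0, 0, 0, 0, 0, 0.8], [0, 0, 0, 0, 0, 0, 0.8], [0, 0, -2.5, 0, 0, 0, 0.8], [0, 0, -3.5, 0, 0, 0, 1], [0, 0, -3.5, 0, 0, 0, 1], [0, 0, 0, 0, 0, 0, 1]]}}

```text
time_s: 14.88
tool_pos: [0.5688, -0.1013, 0.1784]
tool_rot: [179.5, 0.3, 122.4]
force: [1.5, -1.2, 0.3]
grip_width: 0.0814
```

```bash
python3 plan.py .446,.2039,.16,107.6 .446,.2039,.078,107.6
```

```text
t14.9 pos [ 0.5688 -0.1013  0.1784] rot [179.48   0.34 122.38] F [ 1.5 -1.2  0.3] w0.0814 q7 49
-> .446,.2039,.16,107.6 rot [ 0.56  0.27 14.79] /3 = [0.19 0.09 4.93]  trans [32.81 -2.48  1.84] /9 = [ 3.65 -0.28  0.2 ]
-> .446,.2039,.078,107.6 rot [0. 0. 0.] /1 = [0. 0. 0.]  trans [ 0.  -0.   8.2] /3 = [ 0.   -0.    2.73]
```

Request:
{"name": "drive_tool", "arguments": {"commands": [[0, 0, 0, 0.1, 0.1, 4.93, 1], [0, 0, 0, 0, 0, 4.93, 1], [0, 0, 0, 0, 0, 4.93, 1], [3.65, -0.28, 0.2, 0, 0, 0, 1], [3.65, -0.28, 0.2, 0, 0, 0, 1], [3.65, -0.28, 0.2, 0, 0, 0, 1], [3.65, -0.28, 0.2, 0, 0, 0, 1], [3.65, -0.28, 0.2, 0, 0, 0, 1], [3.65, -0.28, 0.2, 0, 0, 0, 1], [3.65, -0.28, 0.2, 0, 0, 0, 1], [3.65, -0.28, 0.2, 0, 0, 0, 1], [3.65, -0.28, 0.2, 0, 0, 0, 1], [0, 0, 0, 0, 0, 0, 1], [0, 0, 0, 0, 0, 0, 1], [0, 0, 0, 0, 0, 0, 1]]}}

```text
time_s: 16.13
tool_pos: [0.4419, 0.2047, 0.1542]
tool_rot: [-179.9, -0.0, 107.6]
force: [-0.2, -0.1, -0.2]
grip_width: 0.0864
```

```bash
python3 plan.py .446,.2039,.078,107.6; python3 - <<'E'
from h import *
s=env.read_camera("scene");t=env.read_camera("top")
crop(s,160,130,400,310,3.2,"s_g.png");crop(t,155,150,435,290,2.8,"t_g.png")
for p,X,e,y,a in nuts(t,s,(155,170,372,280)): print(p.round(4),X.round(4),round(e,4),round(y,1),round(a,2))
E
```

```text
t16.1 pos [0.4419 0.2047 0.1542] rot [-1.7987e+02 -3.0000e-02  1.0763e+02] F [-0.2 -0.1 -0.2] w0.0864 q7 -7
-> .446,.2039,.078,107.6 rot [-0.13 -0.03  0.03] /1 = [-0.13 -0.03  0.03]  trans [-0.2   0.37  7.62] /3 = [-0.07  0.12  2.54]
[0.5706 0.0766 0.0175] [0.5697 0.077  0.0339] 0.0033 34.3 4.47
[0.6235 0.3617 0.0175] [0.6224 0.3607 0.0195] 0.0018 40.5 0.68
[ 0.567  -0.1007  0.0175] [ 0.567  -0.1     0.0212] 0.0013 32.8 0.63
[0.4494 0.2854 0.0175] [0.4693 0.2958 0.0572] 0.0557 19.0 2.17
```

View pics/s_g.png

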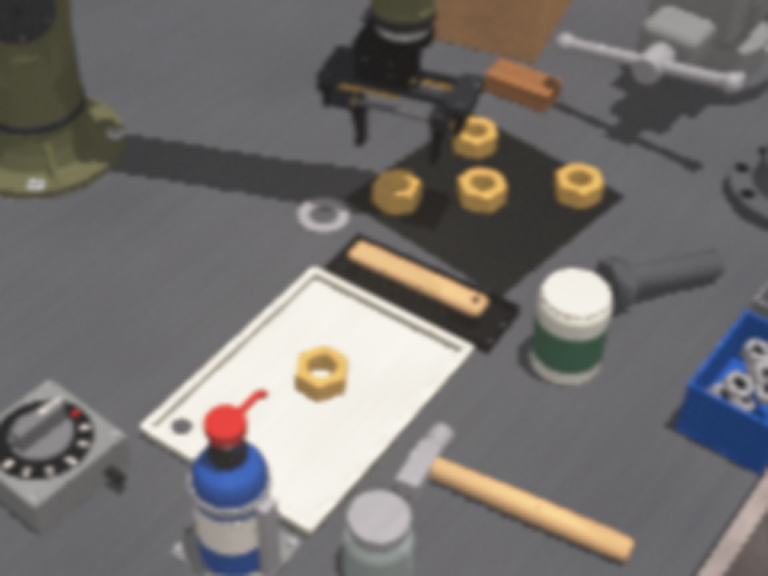

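View pics/t_g.png

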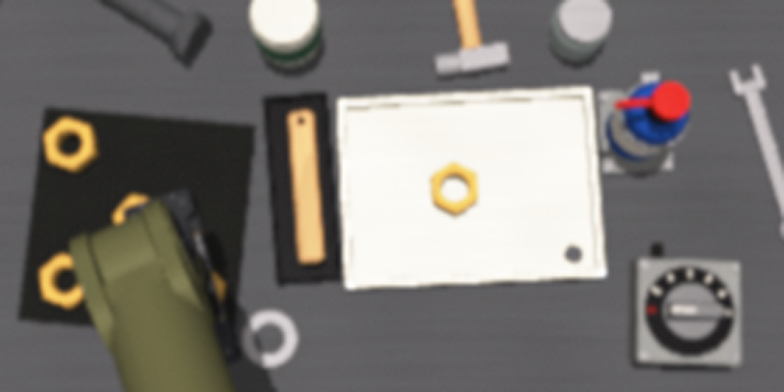

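Request:
{"name": "drive_tool", "arguments": {"commands": [[-0.1, 0.18, 2.5, 0, 0, 0, 1], [-0.1, 0.17, 2.5, 0, 0, 0, 1], [0, 0, 2.5, 0, 0, 0, 1], [0, 0, 0, 0, 0, 0, 0.6], [0, 0, 0, 0, 0, 0, 0.3], [0, 0, 0, 0, 0, 0, 0], [0, 0, 0, 0, 0, 0, 0], [0, 0, 0, 0, 0, 0, 0], [0, 0, 0, 0, 0, 0, 0], [0, 0, 0, 0, 0, 0, 0], [0, 0, 0, 0, 0, 0, 0], [0, 0, 0, 0, 0, 0, 0]]}}

```text
time_s: 17.23
tool_pos: [0.445, 0.2046, 0.0803]
tool_rot: [-179.8, -0.1, 107.6]
force: [-4.0, -1.6, 7.0]
grip_width: 0.0545
```

Request:
{"name": "drive_tool", "arguments": {"commands": [[0, 0, 0, 0, 0, 0, 0.9], [0, 0, 0, 0, 0, 0, 0.9], [0, 0, 0.1, 0, 0, 0, 0.9], [0, 0, 0, 0, 0, 6, 0.9], [0, 0, 0, 0, 0, 6, 0.9], [0, 0, 0, 0, 0, 6, 0.9], [0, 0, 0, 0, 0, 6, 0.9], [0, 0, 0, 0, 0, 6, 0.9], [0, 0, 0, 0, 0, 6, 0.9], [0, 0, 0, 0, 0, 6, 0.9], [0, 0, 0, 0, 0, 6, 0.9], [0, 0, 0, 0, 0, 6, 0.9], [0, 0, 0, 0, 0, 6, 0.9], [0, 0, 0, 0, 0, 0, 0], [0, 0, 0, 0, 0, 0, 0], [0, 0, 0, 0, 0, 0, 0], [0, 0, 0, 0, 0, 0, 0], [0, 0, 0, 0, 0, 0, 0], [0, 0, 0, 0, 0, 0, 0], [0, 0, 0, 0, 0, 0, 0]]}}

```text
time_s: 18.9
tool_pos: [0.4451, 0.205, 0.0783]
tool_rot: [-179.8, 0.1, 47.7]
force: [-2.6, 2.0, 1.2]
grip_width: 0.0546
```

```bash
python3 plan.py .4455,.2045,.16,47.6 .564,-.0395,.16,62.8 .564,-.0395,.079,62.8; python3 -c "
import numpy as np
for n,k in (('A',92.8),('D',272.8),('B',32.8),('E',212.8)):
  for d in (55,55.5,60):print(n,d,np.round([.567+d/1e3*np.cos(np.radians(k)),-.1005+d/1e3*np.sin(np.radians(k))],4))"
```

```text
t18.9 pos [0.4451 0.205  0.0783] rot [-1.7983e+02  7.0000e-02  4.7690e+01] F [-2.6  2.   1.2] w0.0546 q7 -60
-> .4455,.2045,.16,47.6 rot [-0.17  0.07  0.08] /1 = [-0.17  0.07  0.08]  trans [-0.01  0.06 -8.17] /3 = [-0.    0.02 -2.72]
-> .564,-.0395,.16,62.8 rot [ -0.    0.  -15.2] /3 = [-0.    0.   -5.07]  trans [-16.29  21.69   0.  ] /8 = [-2.04  2.71  0.  ]
-> .564,-.0395,.079,62.8 rot [0. 0. 0.] /1 = [0. 0. 0.]  trans [ 0.  -0.   8.1] /3 = [ 0.  -0.   2.7]
A 55 [ 0.5643 -0.0456]
A 55.5 [ 0.5643 -0.0451]
A 60 [ 0.5641 -0.0406]
D 55 [ 0.5697 -0.1554]
D 55.5 [ 0.5697 -0.1559]
D 60 [ 0.5699 -0.1604]
B 55 [ 0.6132 -0.0707]
B 55.5 [ 0.6137 -0.0704]
B 60 [ 0.6174 -0.068 ]
E 55 [ 0.5208 -0.1303]
E 55.5 [ 0.5203 -0.1306]
E 60 [ 0.5166 -0.133 ]
```

Request:
{"name": "drive_tool", "arguments": {"commands": [[0, 0, -2.72, 0, 0, 0, 0], [0, 0, -2.72, 0, 0, 0, 0], [0, 0, -2.72, 0, 0, 0, 0], [0, 0, 0, 0, 0, -5.07, 0], [0, 0, 0, 0, 0, -5.07, 0], [0, 0, 0, 0, 0, -5.07, 0], [-2.04, 2.71, 0, 0, 0, 0, 0], [-2.04, 2.71, 0, 0, 0, 0, 0], [-2.04, 2.71, 0, 0, 0, 0, 0], [-2.04, 2.71, 0, 0, 0, 0, 0], [-2.04, 2.71, 0, 0, 0, 0, 0], [-2.04, 2.71, 0, 0, 0, 0, 0], [-2.04, 2.71, 0, 0, 0, 0, 0], [-2.04, 2.71, 0, 0, 0, 0, 0], [0, 0, 0, 0, 0, 0, 0], [0, 0, 0, 0, 0, 0, 0], [0, 0, 0, 0, 0, 0, 0]]}}

```text
time_s: 20.32
tool_pos: [0.5634, -0.0396, 0.1587]
tool_rot: [-179.8, 0.1, 62.8]
force: [-1.1, 0.5, -3.6]
grip_width: 0.0546
```

```bash
python3 plan.py .564,-.0395,.079,62.8 .5643,-.0451,.079,62.8;  python3 - <<'E'
from h import *
s=env.read_camera("scene");crop(s,160,130,400,310,3.2,"s_h.png")
E
```

```text
t20.3 pos [ 0.5634 -0.0396  0.1587] rot [-1.7977e+02  8.0000e-02  6.2810e+01] F [-1.1  0.5 -3.6] w0.0546 q7 -13
-> .564,-.0395,.079,62.8 rot [-0.23  0.08  0.01] /1 = [-0.23  0.08  0.01]  trans [0.03 0.05 7.97] /3 = [0.01 0.02 2.66]
-> .5643,-.0451,.079,62.8 rot [0. 0. 0.] /1 = [0. 0. 0.]  trans [-0.48  0.28  0.  ] /1 = [-0.48  0.28  0.  ]
```

View pics/s_h.png

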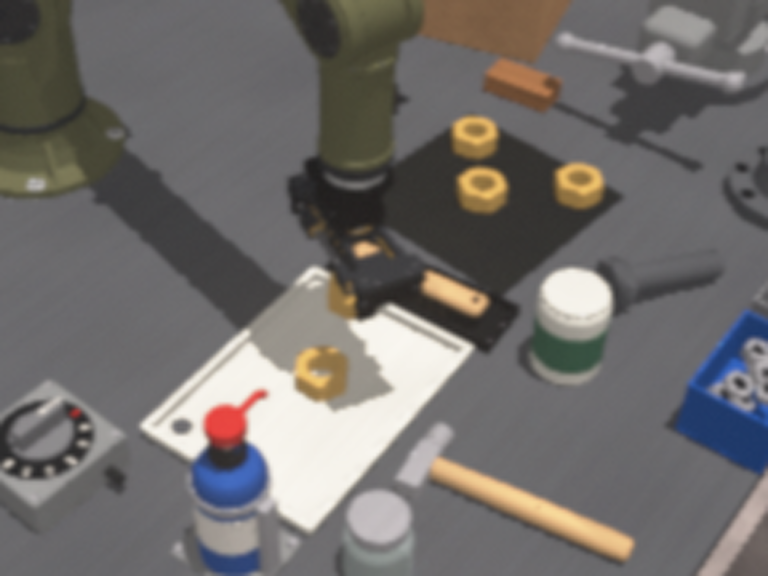

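Request:
{"name": "drive_tool", "arguments": {"commands": [[0.03, 0.05, 2.5, -0.1, 0, 0, 0], [0, 0, 2.5, 0, 0, 0, 0], [0, 0, 2.0, 0, 0, 0, 0], [0, 0, 0.6, 0, 0, 0, 0], [0, 0, 0.3, 0, 0, 0, 0], [0, 0, 0, 0, 0, 0, 0], [0, 0, 0, 0, 0, 0, 0]]}}

```text
time_s: 20.95
tool_pos: [0.5654, -0.039, 0.0815]
tool_rot: [179.9, -0.0, 62.9]
force: [1.1, 0.6, -3.3]
grip_width: 0.0544
```

Request:
{"name": "drive_tool", "arguments": {"commands": [[0, 0, 0.15, 0, 0, 0, 0], [0, 0, 0.1, 0, 0, 0, 0], [0, 0, 0, 0, 0, 0, 0], [0, 0, 0, 0, 0, 0, 0]]}}

```text
time_s: 21.28
tool_pos: [0.5657, -0.0394, 0.0794]
tool_rot: [179.9, -0.1, 62.9]
force: [-1.0, 0.3, 6.4]
grip_width: 0.0547
```

Request:
{"name": "drive_tool", "arguments": {"commands": [[-0.05, -0.09, -0.08, 0, 0, 0, 0], [-0.12, 0.07, 0, 0, 0, 0, 0], [-0.12, 0.07, 0, 0, 0, 0, 0], [-0.12, 0.07, 0, 0, 0, 0, 0], [-0.12, 0.07, 0, 0, 0, 0, 0], [0, 0, 0, 0, 0, 0, 0], [0, 0, 0, 0, 0, 0, 0]]}}

```text
time_s: 21.87
tool_pos: [0.5645, -0.0428, 0.0794]
tool_rot: [-179.9, -0.2, 62.9]
force: [-0.4, 5.7, 5.5]
grip_width: 0.0551
```

Request:
{"name": "drive_tool", "arguments": {"commands": [[-0.06, 0.035, 0, 0, 0, 0, 0], [-0.06, 0.035, 0, 0, 0, 0, 0], [0, 0, 0, 0, 0, 0, 0], [0, 0, 0, 0, 0, 0, 0]]}}

```text
time_s: 22.2
tool_pos: [0.5646, -0.043, 0.0794]
tool_rot: [-179.8, -0.2, 63.0]
force: [-0.7, 8.1, 5.9]
grip_width: 0.055
```

Request:
{"name": "drive_tool", "arguments": {"commands": [[0, 0, -0.08, 0, 0, 0, 0], [0, 0, 0, 0, 0, 0, 0], [0, 0, 0, 0, 0, 0, 0]]}}

```text
time_s: 22.45
tool_pos: [0.564, -0.0453, 0.0794]
tool_rot: [-179.9, -0.0, 62.9]
force: [1.7, 4.9, -1.1]
grip_width: 0.0548
```

```bash
python3 - <<'E'
from h import *
s=env.read_camera("scene");t=env.read_camera("top")
crop(s,200,200,320,290,6,"s_i.png");crop(t,270,170,380,260,6,"t_i.png")
E
python3 plan.py
```

```text
t22.6 pos [ 0.5639 -0.0459  0.0794] rot [-1.7994e+02 -1.0000e-02  6.2870e+01] F [ 0.5  4.2 -1.3] w0.0547 q7 -8
```

View pics/s_i.png

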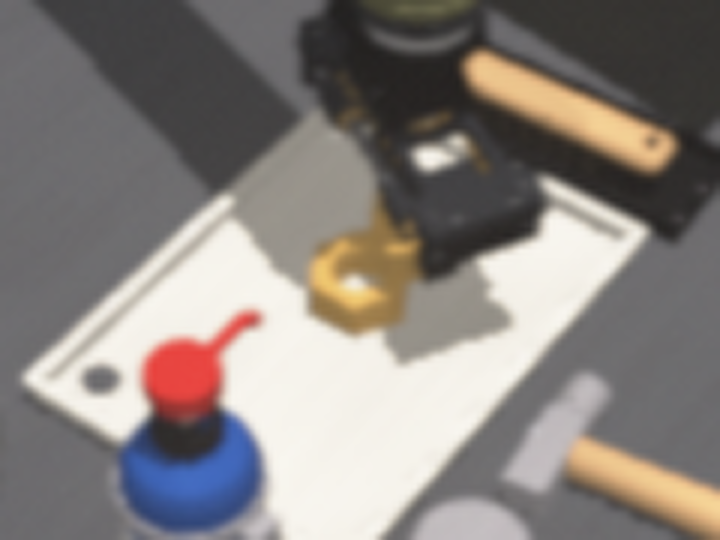

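Request:
{"name": "drive_tool", "arguments": {"commands": [[-0.09, 0.05, 0, 0, 0, 0, 0], [-0.05, 0.03, 0, 0, 0, 0, 0], [0, 0, 0, 0, 0, 0, 0], [0, 0, 0, 0, 0, 0, 0]]}}

```text
time_s: 22.88
tool_pos: [0.5638, -0.0484, 0.0794]
tool_rot: [-180.0, 0.0, 62.8]
force: [0.3, 3.3, -0.3]
grip_width: 0.0546
```

Request:
{"name": "drive_tool", "arguments": {"commands": [[0, 0, 0.05, 0, 0, 0, 0], [0, 0, 0, 0, 0, 0, 0.8], [0, 0, 0, 0, 0, 0, 0.8], [0, 0, 0, 0, 0, 0, 0.8], [0, 0, -2.5, 0, 0, 0, 0.8], [0, 0, -3.5, 0, 0, 0, 1], [0, 0, -3.5, 0, 0, 0, 1], [0, 0, 0, 0, 0, 0, 1]]}}

```text
time_s: 23.55
tool_pos: [0.5678, -0.0502, 0.1805]
tool_rot: [179.5, -0.3, 62.8]
force: [1.4, -1.0, -0.3]
grip_width: 0.0817
```

```bash
python3 plan.py .5295,.2744,.16,139.2 .5295,.2744,.078,139.2
```

```text
t23.6 pos [ 0.5678 -0.0502  0.1805] rot [179.46  -0.25  62.76] F [ 1.4 -1.  -0.3] w0.0817 q7 -13
-> .5295,.2744,.16,139.2 rot [  0.62   0.15 -76.44] /11 = [ 0.06  0.01 -6.95]  trans [24.11 22.06  2.05] /9 = [2.68 2.45 0.23]
-> .5295,.2744,.078,139.2 rot [0. 0. 0.] /1 = [0. 0. 0.]  trans [ 0.  -0.   8.2] /3 = [ 0.   -0.    2.73]
```

```bash
python3 plan.py .5295,.2744,.16,79.2
```

```text
t23.6 pos [ 0.5678 -0.0502  0.1805] rot [179.46  -0.25  62.76] F [ 1.4 -1.  -0.3] w0.0817 q7 -13
-> .5295,.2744,.16,79.2 rot [  0.57  -0.17 -16.44] /3 = [ 0.19 -0.06 -5.48]  trans [31.16 -9.85  2.05] /9 = [ 3.46 -1.09  0.23]
```

Request:
{"name": "drive_tool", "arguments": {"commands": [[0, 0, 0, 0, 0, -5.48, 1], [0, 0, 0, 0, 0, -5.48, 1], [0, 0, 0, 0, 0, -5.48, 1], [3.46, -1.05, 0.2, 0, 0, 0, 1], [3.46, -1.05, 0.2, 0, 0, 0, 1], [3.46, -1.05, 0.2, 0, 0, 0, 1], [3.46, -1.05, 0.2, 0, 0, 0, 1], [3.46, -1.05, 0.2, 0, 0, 0, 1], [3.46, -1.05, 0.2, 0, 0, 0, 1], [3.46, -1.05, 0.2, 0, 0, 0, 1], [3.46, -1.05, 0.2, 0, 0, 0, 1], [3.46, -1.05, 0.2, 0, 0, 0, 1], [0, 0, 0, 0, 0, 0, 1], [0, 0, 0, 0, 0, 0, 1], [0, 0, 0, 0, 0, 0, 1]]}}

```text
time_s: 24.8
tool_pos: [0.5296, 0.2741, 0.1558]
tool_rot: [180.0, 0.1, 79.3]
force: [-0.2, -0.4, 0.5]
grip_width: 0.0869
```

```bash
python3 plan.py .5295,.2744,.078,79.2; python3 - <<'E'
from h import *
s=env.read_camera("scene");t=env.read_camera("top")
crop(s,160,130,400,310,3.2,"s_j.png");crop(t,155,150,435,290,2.8,"t_j.png")
for p,X,e,y,a in nuts(t,s,(155,170,372,280)): print(p.round(4),X.round(4),round(e,4),round(y,1),round(a,2))
E
```

```text
t24.8 pos [0.5296 0.2741 0.1558] rot [1.7999e+02 1.1000e-01 7.9250e+01] F [-0.2 -0.4  0.5] w0.0869 q7 -30
-> .5295,.2744,.078,79.2 rot [0.01 0.11 0.05] /1 = [0.01 0.11 0.05]  trans [ 0.03 -0.01  7.78] /3 = [ 0.01 -0.    2.59]
[0.5008 0.36   0.0175] [0.488  0.3447 0.0435] 0.0277 13.3 0.64
[0.5706 0.0766 0.0175] [0.5697 0.0769 0.0339] 0.0032 34.3 4.45
[ 0.5662 -0.0795  0.0175] [ 0.566  -0.0791  0.0206] 0.0006 34.1 0.36
```

View pics/s_j.png

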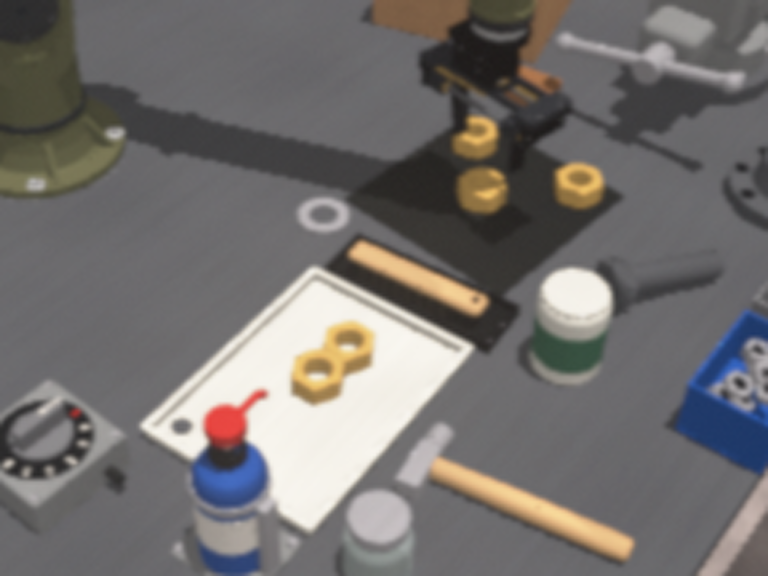

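View pics/t_j.png

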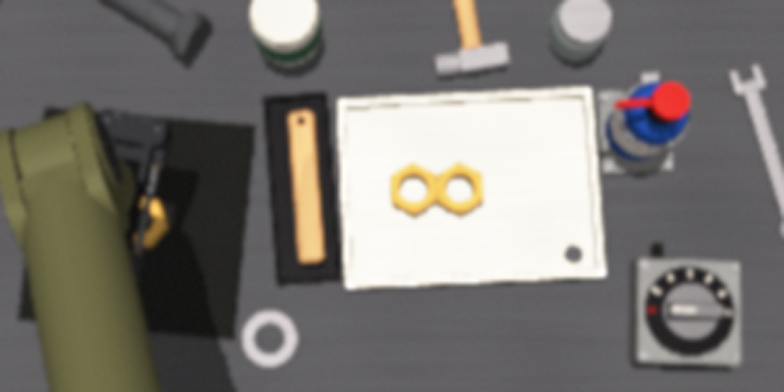

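```bash
cat >> h.py <<'E'
def holes(t,box,zm=.0185,amin=20,amax=130):
    d,f=sub(t,box);m=yellow(d).astype(np.uint8)
    cs,hi=cv2.findContours(m,cv2.RETR_CCOMP,cv2.CHAIN_APPROX_NONE);out=[]
    for c,h in zip(cs,hi[0]):
        a=cv2.contourArea(c)/36
        if h[3]>=0 and amin<a<amax:
            u=f(cen(c));out.append((u,a,onplane(t,[u],zm)[0][:2]))
    return out
E
python3 - <<'E'
from h import *
t=env.read_camera("top");s=env.read_camera("scene")
H=holes(t,(275,185,372,250))
for u,a,p in H:print("top",u.round(1),round(a),p.round(4))
G=holes(s,(225,205,290,270))
for u,a,p in G:print("sc",u.round(1),round(a),p.round(4))
P=[h[2] for h in H];d=P[0]-P[1];print(np.linalg.norm(d),np.degrees(np.arctan2(d[1],d[0])))
E
```

```text
top [302.2 217.4] 79 [ 0.5656 -0.0515]
top [318.6 217.4] 77 [ 0.5657 -0.1063]
0.054765565376178986 90.11165845754736
```

Request:
{"name": "drive_tool", "arguments": {"commands": [[0, 0, 2.6, 0, 0, 0, 1], [0, 0, 2.6, 0, 0, 0, 1], [0, 0, 2.6, 0, 0, 0, 1], [0, 0, 0, 0, 0, 0, 0.6], [0, 0, 0, 0, 0, 0, 0.3], [0, 0, 0, 0, 0, 0, 0], [0, 0, 0, 0, 0, 0, 0], [0, 0, 0, 0, 0, 0, 0], [0, 0, 0, 0, 0, 0, 0], [0, 0, 0, 0, 0, 0, 0], [0, 0, 0, 0, 0, 0, 0], [0, 0, 0, 0, 0, 0, 0]]}}

```text
time_s: 26.0
tool_pos: [0.5279, 0.2761, 0.079]
tool_rot: [-179.8, -0.0, 79.3]
force: [-4.8, -0.1, 6.6]
grip_width: 0.0547
```

Request:
{"name": "drive_tool", "arguments": {"commands": [[0, 0, 0, 0, 0, 0, 0.9], [0, 0, 0, 0, 0, 0, 0.9], [0, 0, 0, 0, 0, 0, 0.9], [0, 0, 0, 0, 0, -6, 0.9], [0, 0, 0, 0, 0, -6, 0.9], [0, 0, 0, 0, 0, -6, 0.9], [0, 0, 0, 0, 0, -6, 0.9], [0, 0, 0, 0, 0, -6, 0.9], [0, 0, 0, 0, 0, -6, 0.9], [0, 0, 0, 0, 0, -6, 0.9], [0, 0, 0, 0, 0, -6, 0.9], [0, 0, 0, 0, 0, -6, 0.9], [0, 0, 0, 0, 0, -6, 0.9], [0, 0, 0, 0, 0, 0, 0], [0, 0, 0, 0, 0, 0, 0], [0, 0, 0, 0, 0, 0, 0], [0, 0, 0, 0, 0, 0, 0], [0, 0, 0, 0, 0, 0, 0], [0, 0, 0, 0, 0, 0, 0], [0, 0, 0, 0, 0, 0, 0]]}}

```text
time_s: 27.67
tool_pos: [0.5291, 0.2754, 0.0781]
tool_rot: [-180.0, -0.0, 139.3]
force: [0.5, 0.5, -0.9]
grip_width: 0.0547
```

```bash
python3 plan.py .5295,.2744,.16,139.2 .5665,-.168,.16,121.5
```

```text
t27.7 pos [0.5291 0.2754 0.0781] rot [-1.7997e+02 -2.0000e-02  1.3926e+02] F [ 0.5  0.5 -0.9] w0.0547 q7 28
-> .5295,.2744,.16,139.2 rot [-0.03 -0.02  0.06] /1 = [-0.03 -0.02  0.06]  trans [-0.1  -0.05 -8.19] /3 = [-0.03 -0.02 -2.73]
-> .5665,-.168,.16,121.5 rot [ 0.  -0.  17.7] /3 = [ 0.  -0.   5.9]  trans [-39.65 -19.96  -0.  ] /12 = [-3.3  -1.66 -0.  ]
```

Request:
{"name": "drive_tool", "arguments": {"commands": [[0, 0, -2.73, 0, 0, 0, 0], [0, 0, -2.73, 0, 0, 0, 0], [0, 0, -2.73, 0, 0, 0, 0], [0, 0, 0, 0, 0, 5.9, 0], [0, 0, 0, 0, 0, 5.9, 0], [0, 0, 0, 0, 0, 5.9, 0], [-3.3, -1.66, 0, 0, 0, 0, 0], [-3.3, -1.66, 0, 0, 0, 0, 0], [-3.3, -1.66, 0, 0, 0, 0, 0], [-3.3, -1.66, 0, 0, 0, 0, 0], [-3.3, -1.66, 0, 0, 0, 0, 0], [-3.3, -1.66, 0, 0, 0, 0, 0], [-3.3, -1.66, 0, 0, 0, 0, 0], [-3.3, -1.66, 0, 0, 0, 0, 0], [-3.3, -1.66, 0, 0, 0, 0, 0], [-3.3, -1.66, 0, 0, 0, 0, 0], [-3.3, -1.66, 0, 0, 0, 0, 0], [-3.3, -1.66, 0, 0, 0, 0, 0], [0, 0, 0, 0, 0, 0, 0], [0, 0, 0, 0, 0, 0, 0]]}}

```text
time_s: 29.33
tool_pos: [0.5654, -0.1698, 0.1594]
tool_rot: [-179.8, 0.0, 121.2]
force: [0.0, 0.5, -4.9]
grip_width: 0.0548
```

```bash
python3 - <<'E'
from h import *
s=env.read_camera("scene");crop(s,160,130,400,310,3.2,"s_k.png")
E
python3 plan.py .5665,-.168,.080,121.5
```

```text
t29.4 pos [ 0.5659 -0.1669  0.1591] rot [-1.7988e+02 -1.0000e-01  1.2143e+02] F [ 0.6  1.5 -3.5] w0.0548 q7 56
-> .5665,-.168,.080,121.5 rot [-0.12 -0.1  -0.07] /1 = [-0.12 -0.1  -0.07]  trans [-0.12 -0.01  7.91] /3 = [-0.04 -0.    2.64]
```

View pics/s_k.png

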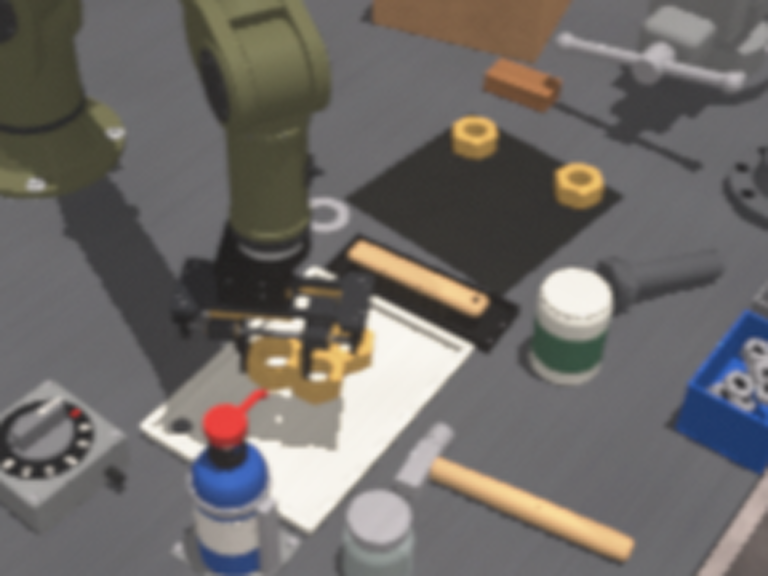

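Request:
{"name": "drive_tool", "arguments": {"commands": [[-0.05, 0, 2.5, 0, 0, 0, 0], [-0.05, 0, 2.5, 0, 0, 0, 0], [0, 0, 2.0, 0, 0, 0, 0], [0, 0, 0.7, 0, 0, 0, 0], [0, 0, 0.15, 0, 0, 0, 0], [0, 0, 0, 0, 0, 0, 0], [0, 0, 0, 0, 0, 0, 0]]}}

```text
time_s: 29.97
tool_pos: [0.5682, -0.1667, 0.0826]
tool_rot: [180.0, 0.0, 121.6]
force: [0.0, 0.7, -3.6]
grip_width: 0.0547
```

Request:
{"name": "drive_tool", "arguments": {"commands": [[0.05, -0.08, 0.2, 0, 0, 0, 0], [0, 0, 0.1, 0, 0, 0, 0], [0, 0, 0, 0, 0, 0, 0], [0, 0, 0, 0, 0, 0, 0]]}}

```text
time_s: 30.3
tool_pos: [0.5667, -0.1672, 0.0791]
tool_rot: [180.0, 0.0, 121.6]
force: [-0.1, 0.3, -0.9]
grip_width: 0.0549
```

```bash
python3 plan.py .5660,-.160,.0795,121.5
```

```text
t30.3 pos [ 0.5667 -0.1672  0.0791] rot [1.7999e+02 1.0000e-02 1.2158e+02] F [-0.1  0.3 -0.9] w0.0549 q7 60
-> .5660,-.160,.0795,121.5 rot [0.01 0.01 0.08] /1 = [0.01 0.01 0.08]  trans [ 0.65  0.31 -0.04] /1 = [ 0.65  0.31 -0.04]
```

Touching lightly. Push +y toward C.

Request:
{"name": "drive_tool", "arguments": {"commands": [[0.13, 0.06, -0.02, 0, 0, 0, 0], [0.13, 0.06, 0, 0, 0, 0, 0], [0.13, 0.06, 0, 0, 0, 0, 0], [0.13, 0.06, 0, 0, 0, 0, 0], [0, 0, 0, 0, 0, 0, 0], [0, 0, 0, 0, 0, 0, 0]]}}

```text
time_s: 30.8
tool_pos: [0.5659, -0.1616, 0.0791]
tool_rot: [-180.0, 0.0, 121.6]
force: [-0.2, -1.8, 0.2]
grip_width: 0.0545
```

Request:
{"name": "drive_tool", "arguments": {"commands": [[0.13, 0.06, 0, 0, 0, 0, 0], [0.1, 0.05, 0, 0, 0, 0, 0], [0, 0, 0, 0, 0, 0, 0], [0, 0, 0, 0, 0, 0, 0]]}}

```text
time_s: 31.13
tool_pos: [0.5657, -0.1596, 0.0791]
tool_rot: [-180.0, 0.1, 121.6]
force: [0.6, -3.9, 0.6]
grip_width: 0.0552
```

Request:
{"name": "drive_tool", "arguments": {"commands": [[0.1, 0.05, 0, 0, 0, 0, 0], [0.05, 0.03, 0, 0, 0, 0, 0], [0, 0, 0, 0, 0, 0, 0], [0, 0, 0, 0, 0, 0, 0]]}}

```text
time_s: 31.47
tool_pos: [0.5655, -0.1592, 0.0791]
tool_rot: [-179.9, 0.2, 121.5]
force: [0.7, -6.8, -0.2]
grip_width: 0.0548
```

Request:
{"name": "drive_tool", "arguments": {"commands": [[0, 0, 0, 0, 0, 0, 0.8], [0, 0, 0, 0, 0, 0, 0.8], [0, 0, 0, 0, 0, 0, 0.8], [0, 0, -2.5, 0, 0, 0, 0.8], [0, 0, -3.5, 0, 0, 0, 1], [0, 0, -3.5, 0, 0, 0, 1], [0, 0, 0, 0, 0, 0, 1]]}}

```text
time_s: 32.05
tool_pos: [0.569, -0.1575, 0.1804]
tool_rot: [179.5, 0.3, 121.6]
force: [2.4, -1.3, 0.4]
grip_width: 0.0816
```

```bash
python3 plan.py .4585,.3617,.16,130.4; python3 - <<'E'
from h import *
t=env.read_camera("top");s=env.read_camera("scene")
for p,X,e,y,a in nuts(t,s,(155,170,250,280)): print(p.round(4),X.round(4),round(e,4),round(y,1),round(a,2))
E
```

```text
t32.0 pos [ 0.569  -0.1575  0.1804] rot [179.52   0.3  121.62] F [ 2.4 -1.3  0.4] w0.0816 q7 55
-> .4585,.3617,.16,130.4 rot [ 0.46  0.34 -8.78] /2 = [ 0.23  0.17 -4.39]  trans [46.7  25.24  2.04] /14 = [3.34 1.8  0.15]
[0.6234 0.3617 0.0175] [0.6224 0.3607 0.0194] 0.0017 40.4 0.68
[0.4591 0.3618 0.0175] [0.4589 0.3614 0.0184] 0.0005 40.2 0.68
```

Request:
{"name": "drive_tool", "arguments": {"commands": [[0, 0, 0, 0, 0, -4.39, 1], [0, 0, 0, 0, 0, -4.39, 1], [3.34, 1.8, 0.15, 0, 0, 0, 1], [3.34, 1.8, 0.15, 0, 0, 0, 1], [3.34, 1.8, 0.15, 0, 0, 0, 1], [3.34, 1.8, 0.15, 0, 0, 0, 1], [3.34, 1.8, 0.15, 0, 0, 0, 1], [3.34, 1.8, 0.15, 0, 0, 0, 1], [3.34, 1.8, 0.15, 0, 0, 0, 1], [3.34, 1.8, 0.15, 0, 0, 0, 1], [3.34, 1.8, 0.15, 0, 0, 0, 1], [3.34, 1.8, 0.15, 0, 0, 0, 1], [3.34, 1.8, 0.15, 0, 0, 0, 1], [3.34, 1.8, 0.15, 0, 0, 0, 1], [3.34, 1.8, 0.15, 0, 0, 0, 1], [3.34, 1.8, 0.15, 0, 0, 0, 1], [0, 0, 0, 0, 0, 0, 1], [0, 0, 0, 0, 0, 0, 1], [0, 0, 0, 0, 0, 0, 1]]}}

```text
time_s: 33.73
tool_pos: [0.4536, 0.3615, 0.1511]
tool_rot: [-179.8, 0.0, 130.4]
force: [0.2, -0.3, -0.4]
grip_width: 0.0871
```

```bash
python3 - <<'E'
from h import *
t=env.read_camera("top");s=env.read_camera("scene")
crop(s,160,130,400,310,3.2,"s_l.png");crop(t,155,150,435,290,2.8,"t_l.png")
H=holes(t,(275,185,372,250))
for u,a,p in H:print("top",u.round(1),round(a),p.round(4))
for i in range(1,len(H)):
    d=H[i][2]-H[i-1][2];print(np.linalg.norm(d).round(4),np.degrees(np.arctan2(d[1],d[0])).round(1))
E
python3 plan.py .4585,.3617,.078,130.4
```

```text
top [318.5 217.4] 77 [ 0.5656 -0.1062]
top [302.1 217.4] 81 [ 0.5656 -0.0512]
top [335.2 217.1] 79 [ 0.5664 -0.1617]
0.0549 90.1
0.1105 -89.6
t33.8 pos [0.4547 0.3604 0.1519] rot [-1.7985e+02  1.0000e-02  1.3024e+02] F [ 0.   0.6 -0.1] w0.0874 q7 4
-> .4585,.3617,.078,130.4 rot [-0.15  0.01 -0.16] /1 = [-0.15  0.01 -0.16]  trans [-0.14  0.37  7.39] /2 = [-0.07  0.18  3.7 ]
```

View pics/s_l.png

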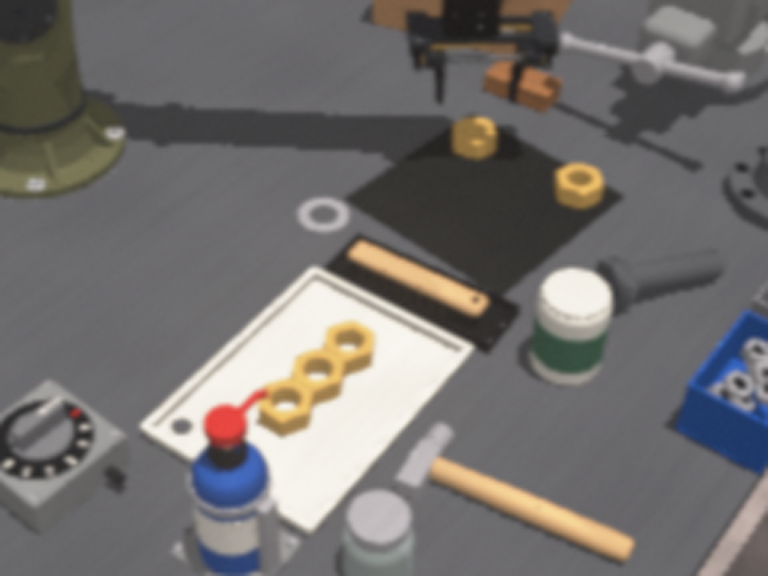

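View pics/t_l.png

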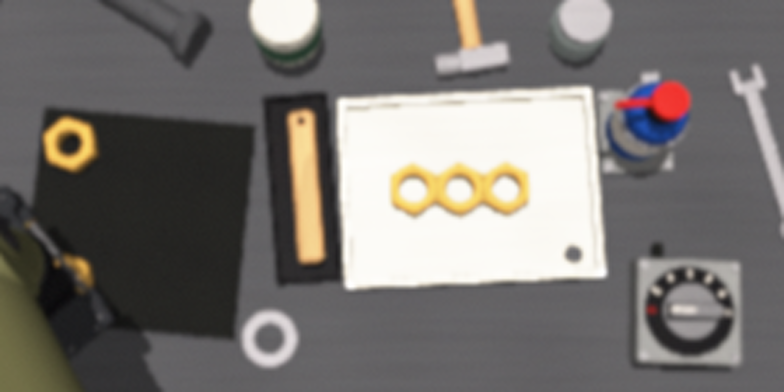

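Request:
{"name": "drive_tool", "arguments": {"commands": [[-0.07, 0.18, 2.5, 0, 0, 0, 1], [-0.07, 0.18, 2.5, 0, 0, 0, 1], [0, 0, 2.4, 0, 0, 0, 1], [0, 0, 0, 0, 0, 0, 0.6], [0, 0, 0, 0, 0, 0, 0.3], [0, 0, 0, 0, 0, 0, 0], [0, 0, 0, 0, 0, 0, 0], [0, 0, 0, 0, 0, 0, 0], [0, 0, 0, 0, 0, 0, 0], [0, 0, 0, 0, 0, 0, 0], [0, 0, 0, 0, 0, 0, 0], [0, 0, 0, 0, 0, 0, 0]]}}

```text
time_s: 34.83
tool_pos: [0.4578, 0.3631, 0.0798]
tool_rot: [-179.9, -0.0, 130.4]
force: [-3.2, -2.4, 7.0]
grip_width: 0.0547
```

Request:
{"name": "drive_tool", "arguments": {"commands": [[0, 0, 0, 0, 0, 0, 0.9], [0, 0, 0, 0, 0, 0, 0.9], [0, 0, 0, 0, 0, 0, 0.9], [0, 0, 0, 0, 0, -6, 0.9], [0, 0, 0, 0, 0, -6, 0.9], [0, 0, 0, 0, 0, -6, 0.9], [0, 0, 0, 0, 0, -6, 0.9], [0, 0, 0, 0, 0, -6, 0.9], [0, 0, 0, 0, 0, -6, 0.9], [0, 0, 0, 0, 0, -6, 0.9], [0, 0, 0, 0, 0, -6, 0.9], [0, 0, 0, 0, 0, -6, 0.9], [0, 0, 0, 0, 0, -6, 0.9], [0, 0, 0, 0, 0, 0, 0], [0, 0, 0, 0, 0, 0, 0], [0, 0, 0, 0, 0, 0, 0], [0, 0, 0, 0, 0, 0, 0], [0, 0, 0, 0, 0, 0, 0], [0, 0, 0, 0, 0, 0, 0], [0, 0, 0, 0, 0, 0, 0]]}}

```text
time_s: 36.5
tool_pos: [0.458, 0.3638, 0.0788]
tool_rot: [180.0, -0.0, -169.6]
force: [0.4, -0.1, -0.2]
grip_width: 0.0545
```

```bash
python3 plan.py .459,.3617,.16,190.4 .621,-.078,.16,180.4
```

```text
t36.5 pos [0.458  0.3638 0.0788] rot [ 1.7998e+02 -4.0000e-02 -1.6965e+02] F [ 0.4 -0.1 -0.2] w0.0545 q7 62
-> .459,.3617,.16,190.4 rot [ 0.02 -0.04 -0.05] /1 = [ 0.02 -0.04 -0.05]  trans [-0.06 -0.23 -8.12] /3 = [-0.02 -0.08 -2.71]
-> .621,-.078,.16,180.4 rot [ 0. -0. 10.] /2 = [ 0. -0.  5.]  trans [-15.89 -44.08  -0.  ] /13 = [-1.22 -3.39 -0.  ]
```

Request:
{"name": "drive_tool", "arguments": {"commands": [[0, 0, -2.71, 0, 0, 0, 0], [0, 0, -2.71, 0, 0, 0, 0], [0, 0, -2.71, 0, 0, 0, 0], [0, 0, 0, 0, 0, 5, 0], [0, 0, 0, 0, 0, 5, 0], [-1.22, -3.39, 0, 0, 0, 0, 0], [-1.22, -3.39, 0, 0, 0, 0, 0], [-1.22, -3.39, 0, 0, 0, 0, 0], [-1.22, -3.39, 0, 0, 0, 0, 0], [-1.22, -3.39, 0, 0, 0, 0, 0], [-1.22, -3.39, 0, 0, 0, 0, 0], [-1.22, -3.39, 0, 0, 0, 0, 0], [-1.22, -3.39, 0, 0, 0, 0, 0], [-1.22, -3.39, 0, 0, 0, 0, 0], [-1.22, -3.39, 0, 0, 0, 0, 0], [-1.22, -3.39, 0, 0, 0, 0, 0], [-1.22, -3.39, 0, 0, 0, 0, 0], [-1.22, -3.39, 0, 0, 0, 0, 0], [0, 0, 0, 0, 0, 0, 0], [0, 0, 0, 0, 0, 0, 0]]}}

```text
time_s: 38.17
tool_pos: [0.6189, -0.08, 0.159]
tool_rot: [-179.9, -0.2, -180.0]
force: [-1.0, 1.6, -4.0]
grip_width: 0.0549
```

```bash
python3 - <<'E'
from h import *
s=env.read_camera("scene");crop(s,160,130,400,310,3.2,"s_m.png")
E
python3 plan.py .621,-.077,.0808,180.4
```

```text
t38.2 pos [ 0.6188 -0.077   0.1589] rot [ 1.8000e+02 -1.7000e-01 -1.7978e+02] F [ 0.9  0.  -3.5] w0.0550 q7 102
-> .621,-.077,.0808,180.4 rot [ 0.   -0.17 -0.18] /1 = [ 0.   -0.17 -0.18]  trans [-0.22 -0.    7.81] /3 = [-0.07 -0.    2.6 ]
```

View pics/s_m.png

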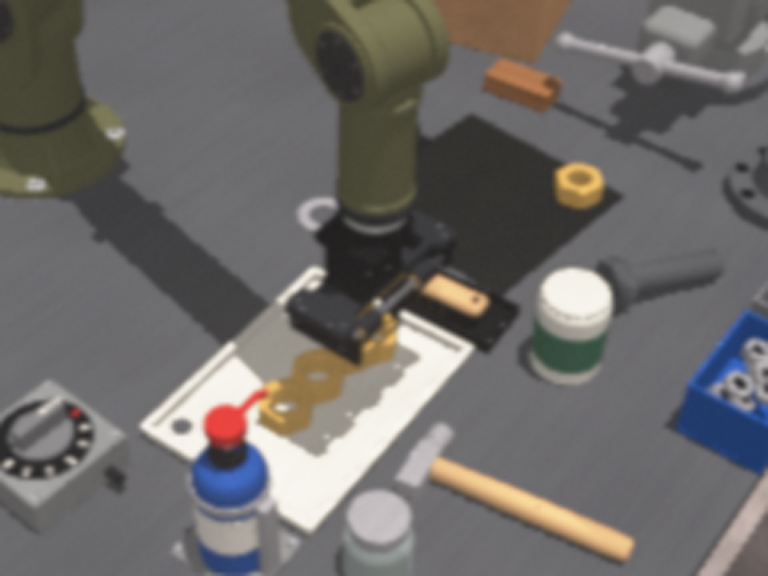

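Request:
{"name": "drive_tool", "arguments": {"commands": [[-0.11, 0, 2.5, 0, 0, -0.1, 0], [-0.11, 0, 2.5, 0, 0, -0.1, 0], [0, 0, 2.0, 0, 0, 0, 0], [0, 0, 0.6, 0, 0, 0, 0], [0, 0, 0.15, 0, 0, 0, 0], [0, 0, 0, 0, 0, 0, 0], [0, 0, 0, 0, 0, 0, 0]]}}

```text
time_s: 38.8
tool_pos: [0.6225, -0.0755, 0.0836]
tool_rot: [-180.0, 0.1, -179.4]
force: [0.3, -0.7, -3.3]
grip_width: 0.0546
```

Request:
{"name": "drive_tool", "arguments": {"commands": [[0, -0.1, 0.2, 0, 0, 0, 0], [0, 0, 0.15, 0, 0, 0, 0], [0, 0, 0.03, 0, 0, 0, 0], [0, 0, 0, 0, 0, 0, 0]]}}

```text
time_s: 39.13
tool_pos: [0.6224, -0.0773, 0.0798]
tool_rot: [-180.0, 0.1, -179.4]
force: [-1.0, -0.4, 2.1]
grip_width: 0.0549
```

Request:
{"name": "drive_tool", "arguments": {"commands": [[0.15, 0, -0.04, 0, 0, 0, 0], [0.15, 0, 0, 0, 0, 0, 0], [0.15, 0, 0, 0, 0, 0, 0], [0.15, 0, 0, 0, 0, 0, 0], [0.1, 0, 0, 0, 0, 0, 0], [0, 0, 0, 0, 0, 0, 0], [0, 0, 0, 0, 0, 0, 0]]}}

```text
time_s: 39.72
tool_pos: [0.6154, -0.0771, 0.0797]
tool_rot: [-180.0, 0.1, -179.4]
force: [2.3, -0.2, 3.0]
grip_width: 0.0549
```

Request:
{"name": "drive_tool", "arguments": {"commands": [[0.1, 0, 0, 0, 0, 0, 0], [0.1, 0, 0, 0, 0, 0, 0], [0, 0, 0, 0, 0, 0, 0], [0, 0, 0, 0, 0, 0, 0]]}}

```text
time_s: 40.05
tool_pos: [0.6142, -0.0771, 0.0798]
tool_rot: [-180.0, 0.2, -179.4]
force: [5.9, -0.2, 1.4]
grip_width: 0.0547
```

Request:
{"name": "drive_tool", "arguments": {"commands": [[0.05, 0, -0.04, 0, 0, 0, 0], [0, 0, 0, 0, 0, 0, 0], [0, 0, 0, 0, 0, 0, 0]]}}

```text
time_s: 40.3
tool_pos: [0.6134, -0.077, 0.0798]
tool_rot: [-180.0, 0.1, -179.4]
force: [6.2, 0.5, 0.8]
grip_width: 0.0547
```

```bash
python3 - <<'E'
from h import *
s=env.read_camera("scene");crop(s,220,190,320,265,8,"s_n.png")
E
python3 plan.py
```

```text
t40.4 pos [ 0.6134 -0.0771  0.0798] rot [-1.7997e+02  1.2000e-01 -1.7940e+02] F [5.9 0.5 0.2] w0.0550 q7 104
```

View pics/s_n.png

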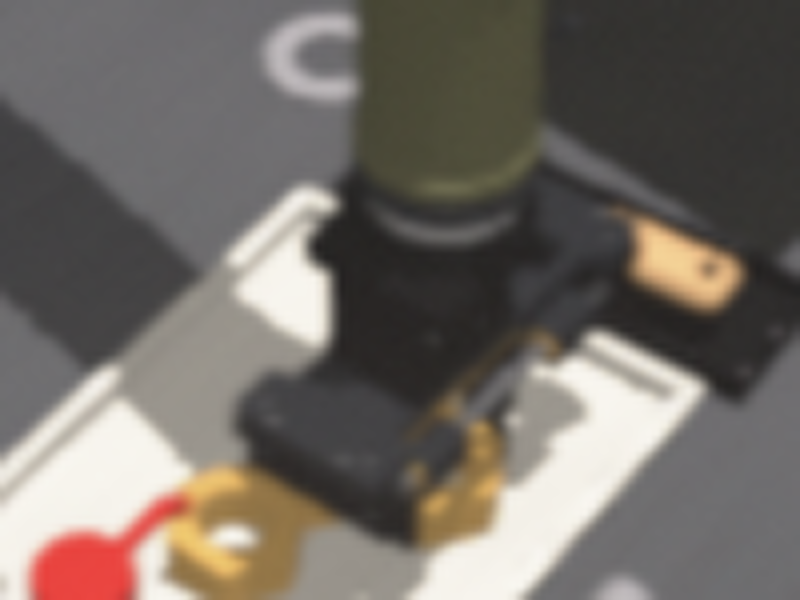

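Request:
{"name": "drive_tool", "arguments": {"commands": [[0, 0, 0, 0, 0, 0, 0.8], [0, 0, 0, 0, 0, 0, 0.8], [0, 0, 0, 0, 0, 0, 0.8], [0, 0, -2.5, 0, 0, 0, 0.8], [0, 0, -3.5, 0, 0, 0, 1], [0, 0, -3.5, 0, 0, 0, 1], [0, 0, 0, 0, 0, 0, 1]]}}

```text
time_s: 40.93
tool_pos: [0.6152, -0.0781, 0.1813]
tool_rot: [-180.0, 0.5, -179.5]
force: [1.9, -0.6, 0.5]
grip_width: 0.0821
```

```bash
python3 plan.py .6225,.361,.16,130.5; python3 - <<'E'
from h import *
t=env.read_camera("top");s=env.read_camera("scene")
for p,X,e,y,a in nuts(t,s,(155,170,250,280)): print(p.round(4),X.round(4),round(e,4),round(y,1),round(a,2))
E
```

```text
t40.9 pos [ 0.6152 -0.0781  0.1813] rot [-179.98    0.5  -179.46] F [ 1.9 -0.6  0.5] w0.0821 q7 102
-> .6225,.361,.16,130.5 rot [ 0.2   0.48 50.04] /8 = [0.02 0.06 6.25]  trans [32.91 29.07  2.13] /12 = [2.74 2.42 0.18]
[0.6234 0.3617 0.0175] [0.6224 0.3607 0.0194] 0.0018 40.6 0.68
```

Request:
{"name": "drive_tool", "arguments": {"commands": [[0, 0, 0, 0, 0, 6.25, 1], [0, 0, 0, 0, 0, 6.25, 1], [0, 0, 0, 0, 0, 6.25, 1], [0, 0, 0, 0, 0, 6.25, 1], [0, 0, 0, 0, 0, 6.25, 1], [0, 0, 0, 0, 0, 6.25, 1], [0, 0, 0, 0, 0, 6.25, 1], [0, 0, 0, 0, 0, 6.25, 1], [3.29, 2.91, 0.2, 0, 0, 0, 1], [3.29, 2.91, 0.2, 0, 0, 0, 1], [3.29, 2.91, 0.2, 0, 0, 0, 1], [3.29, 2.91, 0.2, 0, 0, 0, 1], [3.29, 2.91, 0.2, 0, 0, 0, 1], [3.29, 2.91, 0.2, 0, 0, 0, 1], [3.29, 2.91, 0.2, 0, 0, 0, 1], [3.29, 2.91, 0.2, 0, 0, 0, 1], [3.29, 2.91, 0.2, 0, 0, 0, 1], [3.29, 2.91, 0.2, 0, 0, 0, 1], [0, 0, 0, 0, 0, 0, 1], [0, 0, 0, 0, 0, 0, 1]]}}

```text
time_s: 42.7
tool_pos: [0.6159, 0.3429, 0.1519]
tool_rot: [-179.7, -0.2, 130.9]
force: [0.2, -0.6, -0.5]
grip_width: 0.0867
```

```bash
python3 - <<'E'
from h import *
t=env.read_camera("top");s=env.read_camera("scene")
crop(s,160,130,400,310,3.2,"s_o.png");crop(t,270,170,380,260,6,"t_o.png")
H=holes(t,(275,185,372,250))
for u,a,p in H:print("top",u.round(1),round(a),p.round(4))
P=np.array([h[2] for h in H]);print((np.linalg.norm(P[:,None]-P[None],axis=2)*1000).round(1))
E
python3 plan.py .623,.3612,.078,130.5
```

```text
top [318.6 217.6] 79 [ 0.5647 -0.1064]
top [302.1 217.4] 81 [ 0.5656 -0.0513]
top [335.2 217.1] 79 [ 0.5664 -0.1617]
top [310.8 203. ] 74 [ 0.6142 -0.081 ]
[[  0.   55.2  55.3  55.7]
 [ 55.2   0.  110.5  57. ]
 [ 55.3 110.5   0.   93.9]
 [ 55.7  57.   93.9   0. ]]
t42.8 pos [0.6183 0.3373 0.1533] rot [-1.7971e+02  2.0000e-02  1.3053e+02] F [ 1.3 -0.1 -0.6] w0.0872 q7 19
-> .623,.3612,.078,130.5 rot [-0.29  0.02  0.03] /1 = [-0.29  0.02  0.03]  trans [1.51 1.91 7.53] /3 = [0.5  0.64 2.51]
```

View pics/s_o.png

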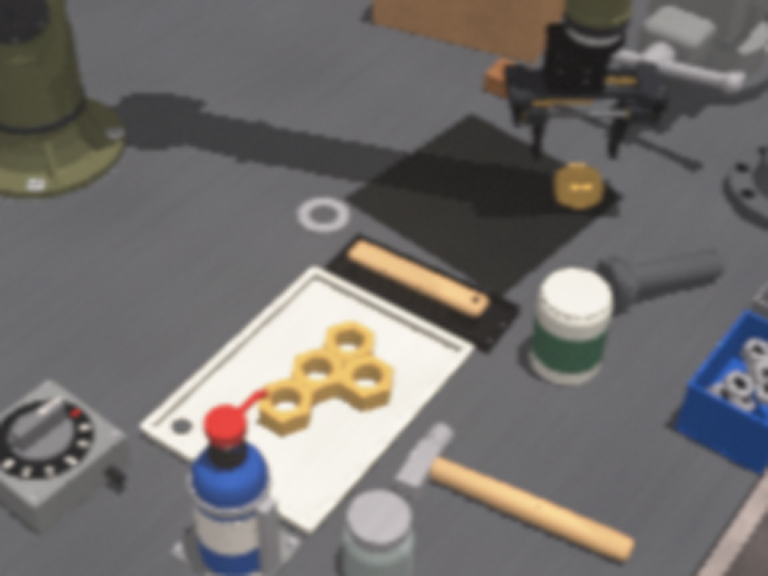

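View pics/t_o.png

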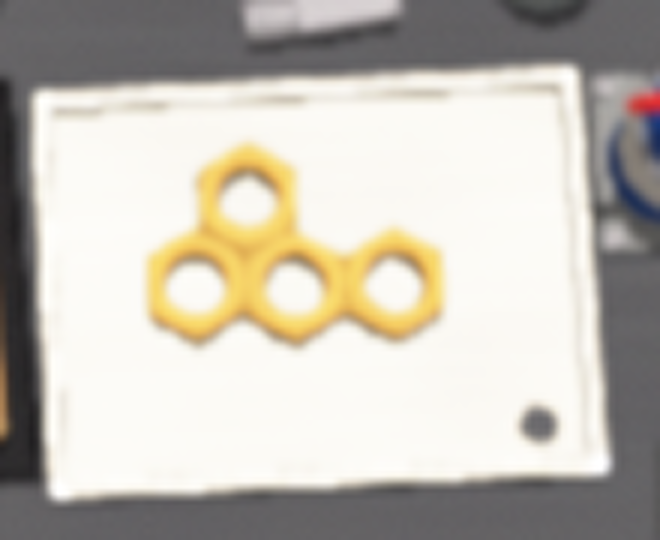

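Request:
{"name": "drive_tool", "arguments": {"commands": [[1.51, 1.91, 0, 0, 0, 0, 1], [0, 0, 2.5, -0.2, 0, 0, 1], [0, 0, 2.5, 0, 0, 0, 1], [0, 0, 0, 0, 0, 0, 1], [0, 0, 0, 0, 0, 0, 1]]}}

```text
time_s: 43.22
tool_pos: [0.6232, 0.3597, 0.1036]
tool_rot: [-179.9, -0.0, 130.4]
force: [1.3, -0.2, 0.3]
grip_width: 0.0872
```

```bash
python3 plan.py .623,.3612,.078,130.5
```

```text
t43.2 pos [0.6232 0.3597 0.1036] rot [-179.87   -0.    130.39] F [ 1.3 -0.2  0.3] w0.0872 q7 18
-> .623,.3612,.078,130.5 rot [-0.13 -0.   -0.11] /1 = [-0.13 -0.   -0.11]  trans [0.12 0.08 2.56] /1 = [0.12 0.08 2.56]
```

Request:
{"name": "drive_tool", "arguments": {"commands": [[0.1, 0.06, 2.5, 0, 0, 0, 1], [0, 0, 0, 0, 0, 0, 0.6], [0, 0, 0, 0, 0, 0, 0.3], [0, 0, 0, 0, 0, 0, 0], [0, 0, 0, 0, 0, 0, 0], [0, 0, 0, 0, 0, 0, 0], [0, 0, 0, 0, 0, 0, 0], [0, 0, 0, 0, 0, 0, 0], [0, 0, 0, 0, 0, 0, 0], [0, 0, 0, 0, 0, 0, 0]]}}

```text
time_s: 44.05
tool_pos: [0.6229, 0.3629, 0.0815]
tool_rot: [-180.0, -0.0, 130.5]
force: [-4.5, -3.8, 5.3]
grip_width: 0.0548
```

Request:
{"name": "drive_tool", "arguments": {"commands": [[0, 0, 0, 0, 0, 0, 0.9], [0, 0, 0, 0, 0, 0, 0.9], [0, 0, 0, 0, 0, 0, 0.9], [0, 0, 0, 0, 0, -6, 0.9], [0, 0, 0, 0, 0, -6, 0.9], [0, 0, 0, 0, 0, -6, 0.9], [0, 0, 0, 0, 0, -6, 0.9], [0, 0, 0, 0, 0, -6, 0.9], [0, 0, 0, 0, 0, -6, 0.9], [0, 0, 0, 0, 0, -6, 0.9], [0, 0, 0, 0, 0, -6, 0.9], [0, 0, 0, 0, 0, -6, 0.9], [0, 0, 0, 0, 0, -6, 0.9], [0, 0, 0, 0, 0, 0, 0], [0, 0, 0, 0, 0, 0, 0], [0, 0, 0, 0, 0, 0, 0], [0, 0, 0, 0, 0, 0, 0], [0, 0, 0, 0, 0, 0, 0], [0, 0, 0, 0, 0, 0, 0], [0, 0, 0, 0, 0, 0, 0]]}}

```text
time_s: 45.72
tool_pos: [0.6235, 0.3646, 0.0805]
tool_rot: [179.9, 0.1, -169.4]
force: [0.4, 0.9, -0.2]
grip_width: 0.0545
```

```bash
python3 plan.py .623,.3612,.16,190.5 .510,-.130,.16,180.4
```

```text
t45.7 pos [0.6235 0.3646 0.0805] rot [ 1.7988e+02  1.4000e-01 -1.6944e+02] F [ 0.4  0.9 -0.2] w0.0545 q7 73
-> .623,.3612,.16,190.5 rot [0.12 0.14 0.06] /1 = [0.12 0.14 0.06]  trans [ 0.11 -0.32 -7.95] /3 = [ 0.04 -0.11 -2.65]
-> .510,-.130,.16,180.4 rot [ 0.  -0.  10.1] /2 = [ 0.   -0.    5.05]  trans [ 11.64 -49.04  -0.  ] /14 = [ 0.83 -3.5  -0.  ]
```

Request:
{"name": "drive_tool", "arguments": {"commands": [[0, 0, -2.65, 0, 0, 0, 0], [0, 0, -2.65, 0, 0, 0, 0], [0, 0, -2.65, 0, 0, 5.05, 0], [0, 0, 0, 0, 0, 5.05, 0], [0.78, -3.32, 0, 0, 0, 0, 0], [0.78, -3.32, 0, 0, 0, 0, 0], [0.78, -3.32, 0, 0, 0, 0, 0], [0.78, -3.32, 0, 0, 0, 0, 0], [0.78, -3.32, 0, 0, 0, 0, 0], [0.78, -3.32, 0, 0, 0, 0, 0], [0.78, -3.32, 0, 0, 0, 0, 0], [0.78, -3.32, 0, 0, 0, 0, 0], [0.78, -3.32, 0, 0, 0, 0, 0], [0.78, -3.32, 0, 0, 0, 0, 0], [0.78, -3.32, 0, 0, 0, 0, 0], [0.78, -3.32, 0, 0, 0, 0, 0], [0.78, -3.32, 0, 0, 0, 0, 0], [0.78, -3.32, 0, 0, 0, 0, 0], [0.78, -3.32, 0, 0, 0, 0, 0], [0, 0, 0, 0, 0, 0, 0]]}}

```text
time_s: 47.38
tool_pos: [0.507, -0.1439, 0.1582]
tool_rot: [-179.8, -0.0, 179.8]
force: [0.2, -1.1, -4.5]
grip_width: 0.0545
```

Request:
{"name": "drive_tool", "arguments": {"commands": [[0, 0, 0, 0, 0, 0, 0], [0, 0, 0, 0, 0, 0, 0]]}}

```text
time_s: 47.55
tool_pos: [0.5099, -0.1346, 0.158]
tool_rot: [179.8, 0.0, -179.6]
force: [0.0, 0.4, -4.9]
grip_width: 0.0547
```

```bash
python3 - <<'E'
from h import *
s=env.read_camera("scene");crop(s,160,130,400,310,3.2,"s_p.png")
E
python3 plan.py .508,-.132,.084,180.4
```

```text
t47.6 pos [ 0.5103 -0.1337  0.1581] rot [ 1.7982e+02  5.0000e-02 -1.7948e+02] F [ 0.9 -0.1 -4.4] w0.0548 q7 107
-> .508,-.132,.084,180.4 rot [0.18 0.05 0.12] /1 = [0.18 0.05 0.12]  trans [0.23 0.18 7.41] /2 = [0.11 0.09 3.71]
```

View pics/s_p.png

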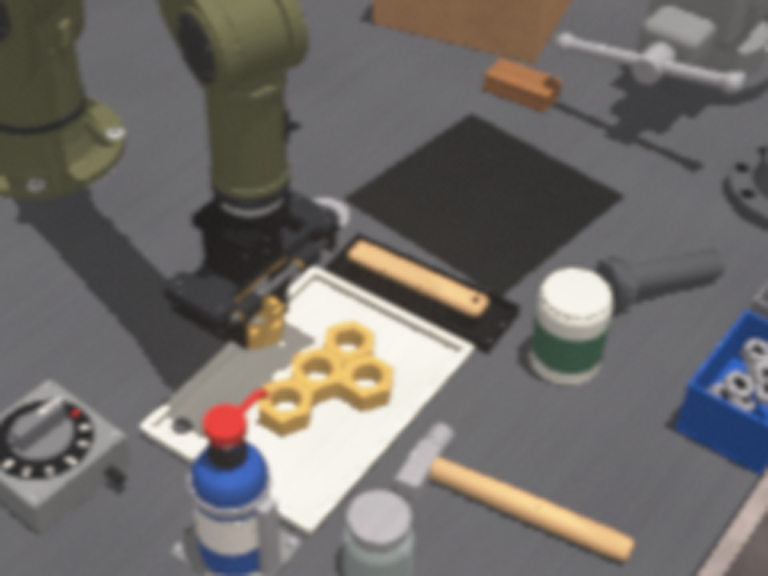

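Request:
{"name": "drive_tool", "arguments": {"commands": [[0.11, 0.09, 2.5, 0, 0, 0, 0], [0.11, 0.09, 2.5, 0, 0, 0.1, 0], [0, 0, 1.8, 0, 0, 0, 0], [0, 0, 0.5, 0, 0, 0, 0], [0, 0, 0.1, 0, 0, 0, 0], [0, 0, 0, 0, 0, 0, 0], [0, 0, 0, 0, 0, 0, 0]]}}

```text
time_s: 48.18
tool_pos: [0.5096, -0.1328, 0.0859]
tool_rot: [179.9, 0.2, -179.6]
force: [-0.0, 0.6, -3.6]
grip_width: 0.0544
```

Request:
{"name": "drive_tool", "arguments": {"commands": [[0, 0.05, 0.25, 0, 0, 0, 0], [0, 0, 0.15, 0, 0, 0, 0], [0, 0, 0, 0, 0, 0, 0], [0, 0, 0, 0, 0, 0, 0]]}}

```text
time_s: 48.52
tool_pos: [0.5092, -0.1324, 0.0814]
tool_rot: [179.9, 0.2, -179.6]
force: [0.2, 0.9, -2.1]
grip_width: 0.0546
```

Touching lightly; push +x (tool −x).

Request:
{"name": "drive_tool", "arguments": {"commands": [[-0.15, 0, 0, 0, 0, 0, 0], [-0.15, 0, 0, 0, 0, 0, 0], [-0.15, 0, 0, 0, 0, 0, 0], [-0.1, 0, 0, 0, 0, 0, 0], [0, 0, 0, 0, 0, 0, 0], [0, 0, 0, 0, 0, 0, 0]]}}

```text
time_s: 49.02
tool_pos: [0.5102, -0.1326, 0.0815]
tool_rot: [179.7, -0.4, -179.7]
force: [-14.6, 2.7, 17.1]
grip_width: 0.0542
```

Request:
{"name": "drive_tool", "arguments": {"commands": [[-0.1, 0, 0, 0, 0, 0, 0], [-0.1, 0, 0, 0, 0, 0, 0], [0, 0, 0, 0, 0, 0, 0], [0, 0, 0, 0, 0, 0, 0]]}}

```text
time_s: 49.35
tool_pos: [0.5127, -0.1327, 0.0814]
tool_rot: [179.8, -0.3, -179.7]
force: [-12.4, 1.2, 15.1]
grip_width: 0.0543
```

Request:
{"name": "drive_tool", "arguments": {"commands": [[0, 0, -0.1, 0, 0, 0, 0], [0, 0, 0, 0, 0, 0, 0], [0, 0, 0, 0, 0, 0, 0]]}}

```text
time_s: 49.6
tool_pos: [0.5161, -0.1325, 0.0816]
tool_rot: [179.9, 0.1, -179.6]
force: [0.6, -0.0, -5.3]
grip_width: 0.0545
```

```bash
python3 - <<'E'
from h import *
s=env.read_camera("scene");crop(s,200,190,300,265,8,"s_q.png")
t=env.read_camera("top");crop(t,270,170,380,260,6,"t_q.png")
E
python3 plan.py
```

```text
t49.7 pos [ 0.5159 -0.1324  0.0814] rot [ 1.7989e+02  1.0000e-01 -1.7962e+02] F [-0.4 -0.6 -4.9] w0.0548 q7 110
```

View pics/s_q.png

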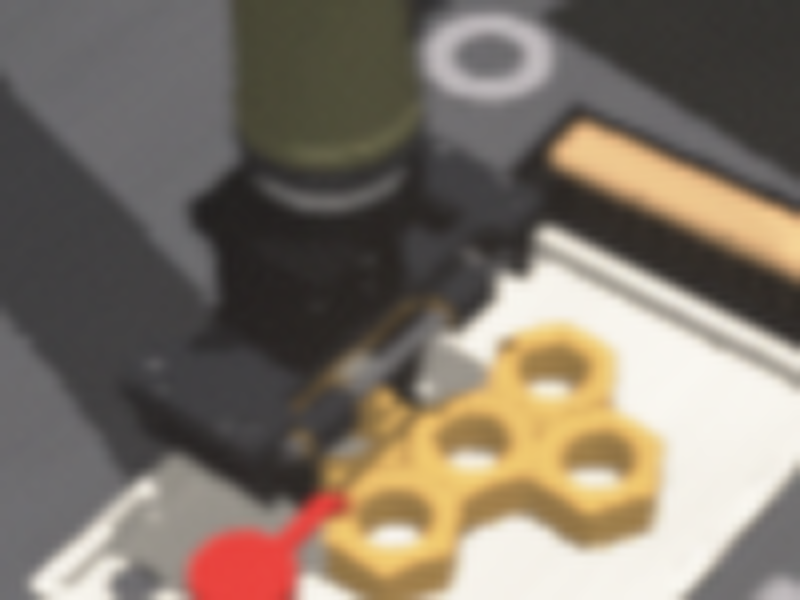

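View pics/t_q.png

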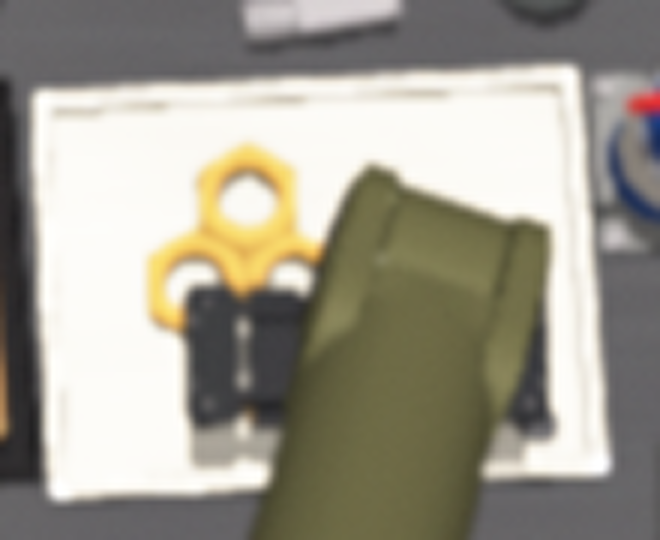

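Request:
{"name": "drive_tool", "arguments": {"commands": [[-0.1, 0, 0, 0, 0, 0, 0], [0, 0, 0, 0, 0, 0, 0], [0, 0, 0, 0, 0, 0, 0]]}}

```text
time_s: 49.95
tool_pos: [0.517, -0.1324, 0.0815]
tool_rot: [179.9, 0.1, -179.6]
force: [0.3, 0.2, -4.4]
grip_width: 0.0545
```

Request:
{"name": "drive_tool", "arguments": {"commands": [[-0.1, 0, 0, 0, 0, 0, 0], [0, 0, 0, 0, 0, 0, 0], [0, 0, 0, 0, 0, 0, 0]]}}

```text
time_s: 50.2
tool_pos: [0.518, -0.1324, 0.0816]
tool_rot: [179.9, 0.1, -179.6]
force: [-0.1, -0.2, -4.6]
grip_width: 0.0551
```

Request:
{"name": "drive_tool", "arguments": {"commands": [[-0.08, 0, 0, 0, 0, 0, 0], [0, 0, 0, 0, 0, 0, 0], [0, 0, 0, 0, 0, 0, 0]]}}

```text
time_s: 50.45
tool_pos: [0.5181, -0.1324, 0.0815]
tool_rot: [179.9, 0.0, -179.6]
force: [-2.4, 0.2, -2.5]
grip_width: 0.0545
```

Request:
{"name": "drive_tool", "arguments": {"commands": [[-0.08, 0, 0, 0, 0, 0, 0], [0, 0, 0, 0, 0, 0, 0], [0, 0, 0, 0, 0, 0, 0]]}}

```text
time_s: 50.7
tool_pos: [0.5185, -0.1323, 0.0815]
tool_rot: [179.8, -0.0, -179.6]
force: [-5.8, 1.1, -1.8]
grip_width: 0.0547
```

Request:
{"name": "drive_tool", "arguments": {"commands": [[0, 0, 0.03, 0, 0, 0, 0], [0, 0, 0, 0, 0, 0, 0.75], [0, 0, 0, 0, 0, 0, 0.75], [0, 0, 0, 0, 0, 0, 0.75], [0, 0, -2.5, 0, 0, 0, 0.8], [0, 0, -3.5, 0, 0, 0, 1], [0, 0, -3.5, 0, 0, 0, 1], [0, 0, -3.5, 0, 0, 0, 1], [0, 3, -3, 0, 0, 0, 1], [0, 4, -1, 0, 0, 0, 1], [0, 4, 0, 0, 0, 0, 1], [0, 4, 0, 0, 0, 0, 1], [0, 4, 0, 0, 0, 0, 1], [0, 4, 0, 0, 0, 0, 1], [0, 0, 0, 0, 0, 0, 1]]}}

```text
time_s: 51.95
tool_pos: [0.5173, 0.1071, 0.252]
tool_rot: [179.6, 0.2, -178.9]
force: [0.4, 0.9, -0.4]
grip_width: 0.0872
```

```bash
python3 - <<'E'
from h import *
t=env.read_camera("top");s=env.read_camera("scene")
crop(s,160,130,400,310,3.2,"s_r.png");crop(t,270,170,380,260,6,"t_r.png")
H=holes(t,(275,185,372,250))
for u,a,p in H:print("top",u.round(1),round(a),p.round(4))
P=np.array([h[2] for h in H]);print((np.linalg.norm(P[:,None]-P[None],axis=2)*1000).round(1))
E
python3 plan.py
```

```text
top [327.6 231.7] 80 [ 0.5176 -0.1357]
top [318.6 217.6] 78 [ 0.5648 -0.1065]
top [302.1 217.4] 81 [ 0.5656 -0.0513]
top [335.2 217. ] 79 [ 0.5667 -0.1618]
top [310.8 203. ] 74 [ 0.6143 -0.081 ]
[[  0.   55.5  97.1  55.6 111.1]
 [ 55.5   0.   55.2  55.3  55.7]
 [ 97.1  55.2   0.  110.5  57. ]
 [ 55.6  55.3 110.5   0.   93.8]
 [111.1  55.7  57.   93.8   0. ]]
t52.0 pos [0.5181 0.0989 0.2518] rot [ 179.86    0.2  -179.37] F [ 0.1 -0.5  0.2] w0.0871 q7 78
```

View pics/s_r.png

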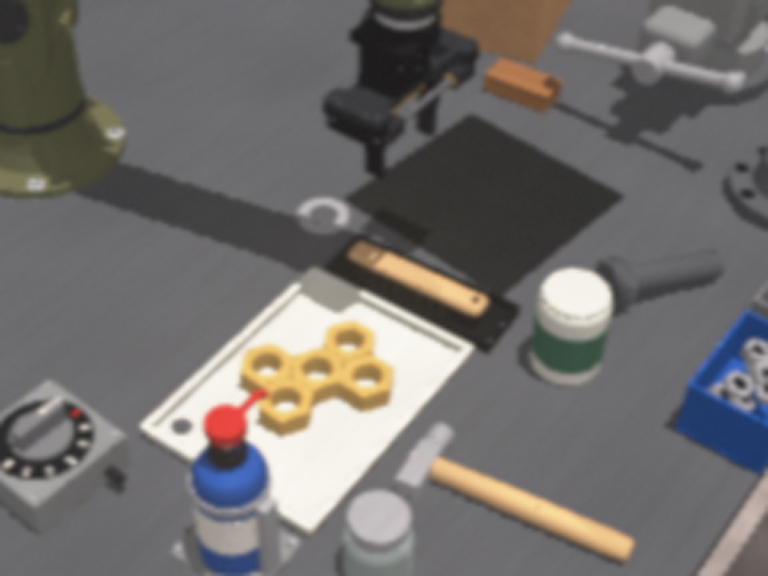

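View pics/t_r.png

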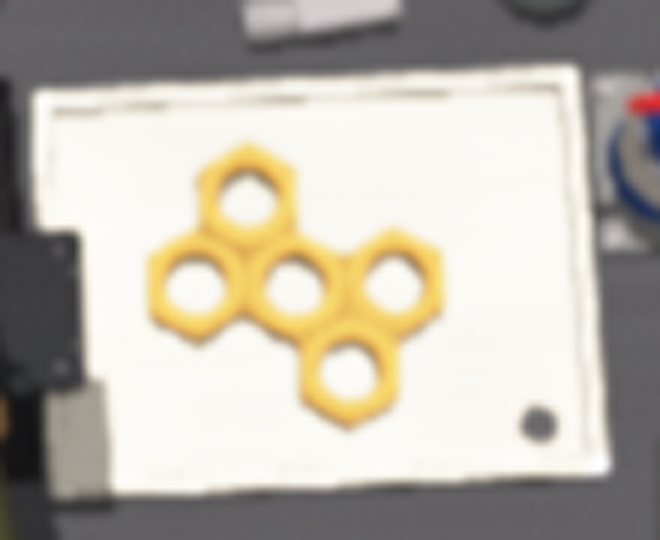

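```bash
python3 plan.py .613,-.0755,.2,180.4 .613,-.0755,.0795,180.4
```

```text
t52.0 pos [0.5181 0.0989 0.2518] rot [ 179.86    0.2  -179.37] F [ 0.1 -0.5  0.2] w0.0871 q7 78
-> .613,-.0755,.2,180.4 rot [0.14 0.2  0.23] /1 = [0.14 0.2  0.23]  trans [ -9.37 -17.5    5.18] /6 = [-1.56 -2.92  0.86]
-> .613,-.0755,.0795,180.4 rot [0. 0. 0.] /1 = [0. 0. 0.]  trans [ 0.   -0.   12.05] /4 = [ 0.   -0.    3.01]
```

Request:
{"name": "drive_tool", "arguments": {"commands": [[-1.56, -2.92, 0.86, 0, 0, 0, 0.9], [-1.56, -2.92, 0.86, 0, 0, 0, 0.9], [-1.56, -2.92, 0.86, 0, 0, 0, 0.9], [-1.56, -2.92, 0.86, 0, 0, 0, 0.9], [-1.56, -2.92, 0.86, 0, 0, 0, 0.9], [-1.56, -2.92, 0.86, 0, 0, 0, 0.9], [0, 0, 3, 0, 0, 0, 0.9], [0, 0, 3, 0, 0, 0, 0.9], [0, 0, 1.5, 0, 0, 0, 0.9], [0, 0, 0, 0, 0, 0, 0.9], [0, 0, 0, 0, 0, 0, 0.9], [0, 0, 0, 0, 0, 0, 0.9], [0, 0, 0, 0, 0, 0, 0.9]], "force": 20}}

```text
time_s: 53.13
tool_pos: [0.614, -0.0784, 0.1267]
tool_rot: [179.9, 0.3, -179.7]
force: [-0.3, -0.4, 0.5]
grip_width: 0.0786
```

```bash
python3 plan.py .613,-.0755,.0795,180.4
```

```text
t53.1 pos [ 0.614  -0.0784  0.1267] rot [ 179.9     0.32 -179.66] F [-0.3 -0.4  0.5] w0.0786 q7 103
-> .613,-.0755,.0795,180.4 rot [ 0.1   0.32 -0.06] /1 = [ 0.1   0.32 -0.06]  trans [0.09 0.29 4.72] /2 = [0.05 0.14 2.36]
```

Request:
{"name": "drive_tool", "arguments": {"commands": [[0.09, 0.27, 2.3, 0, 0.2, 0, 0.9], [0, 0, 2.3, 0, 0, 0, 0.85], [0, 0, 0, 0, 0, 0, 0.8], [0, 0, 0, 0, 0, 0, 0.8], [0, 0, 0, 0, 0, 0, 0.8]]}}

```text
time_s: 53.55
tool_pos: [0.6129, -0.0752, 0.0804]
tool_rot: [179.9, 0.1, -179.6]
force: [0.1, 0.2, -1.3]
grip_width: 0.07
```

Request:
{"name": "drive_tool", "arguments": {"commands": [[0, 0, 0, 0, 0, 0, 0.5], [0, 0, 0, 0, 0, 0, 0.5], [0, 0, 0, 0, 0, 0, 0.5], [0, 0, 0, 0, 0, 0, 0.5], [0, 0, 0, 0, 0, 0, 0.5], [0, 0, 0, 0, 0, 0, 0.5]]}}

```text
time_s: 54.05
tool_pos: [0.6126, -0.0761, 0.0799]
tool_rot: [180.0, 0.0, -179.7]
force: [-1.3, -2.2, 5.9]
grip_width: 0.0549
```

Request:
{"name": "drive_tool", "arguments": {"commands": [[0.03, 0.08, -0.05, 0, 0, 0, 0.5], [0, 0, 0, 0, 0, 0, 0.5], [0, 0, 0, 0, 0, 0, 0.5]]}}

```text
time_s: 54.3
tool_pos: [0.6123, -0.0753, 0.0799]
tool_rot: [180.0, 0.0, -179.7]
force: [0.9, -4.4, 5.2]
grip_width: 0.0548
```

Request:
{"name": "drive_tool", "arguments": {"commands": [[0.03, 0.06, 0, 0, 0, 0, 0.5], [0, 0, 0, 0, 0, 0, 0.5], [0, 0, 0, 0, 0, 0, 0.5]]}}

```text
time_s: 54.55
tool_pos: [0.6122, -0.0753, 0.0799]
tool_rot: [-180.0, 0.1, -179.7]
force: [2.2, -5.9, 4.0]
grip_width: 0.0547
```

Good contact. Release and inspect.

Request:
{"name": "drive_tool", "arguments": {"commands": [[0, 0, 0, 0, 0, 0, 0.8], [0, 0, 0, 0, 0, 0, 0.8], [0, 0, 0, 0, 0, 0, 0.8], [0, 0, -2.5, 0, 0, 0, 0.8], [0, 0, -3.5, 0, 0, 0, 0.8], [0, 0, -3.5, 0, 0, 0, 0.8], [0, 0, -3.5, 0, 0, 0, 0.6], [0, 3, -3, 0, 0, 0, 0.5], [0, 3.5, -1, 0, 0, 0, 0], [0, 3.5, 0, 0, 0, 0, 0], [0, 3.5, 0, 0, 0, 0, 0], [0, 3.5, 0, 0, 0, 0, 0], [0, 3.5, 0, 0, 0, 0, 0], [0, 0, 0, 0, 0, 0, 0]]}}

```text
time_s: 55.72
tool_pos: [0.6076, 0.1427, 0.2476]
tool_rot: [179.5, -0.3, -178.9]
force: [-0.2, 1.6, -0.0]
grip_width: 0.024
```

```bash
python3 - <<'E'
from h import *
t=env.read_camera("top");s=env.read_camera("scene")
crop(t,270,170,380,260,6,"t_s.png")
H=holes(t,(275,185,372,250))
for u,a,p in H:print("top",u.round(1),round(a),p.round(4))
P=np.array([h[2] for h in H]);print((np.linalg.norm(P[:,None]-P[None],axis=2)*1000).round(1))
# cap and pump
def red(c):
    h=cv2.cvtColor(c["img"],cv2.COLOR_BGR2HSV);return ((h[...,0]<6)|(h[...,0]>174))&(h[...,1]>150)&(h[...,2]>90)
for c,b in((t,(370,165,415,215)),(s,(215,245,260,285))):
    for ce,ct in shapes(c,b,20,red):
        # disc: erode away the spout via opening
        d,f=sub(c,b);m=red(d).astype(np.uint8);m=cv2.morphologyEx(m,cv2.MORPH_OPEN,cv2.getStructuringElement(2,(37,37)))
        q=ctr(m);e=cv2.fitEllipse(q);print(f(e[0]),np.array(e[1])/6,ce,onplane(c,[f(e[0])],.198).round(4), f(cv2.boundingRect(q)[:2]),np.array(cv2.boundingRect(q)[2:])/6)
crop(s,150,220,280,340,5,"s_s.png");crop(t,370,160,440,290,5,"t_s2.png")
E
python3 plan.py
```

```text
top [327.6 231.7] 80 [ 0.5176 -0.1357]
top [318.6 217.6] 78 [ 0.5648 -0.1065]
top [302.  217.4] 80 [ 0.5656 -0.0511]
top [335.2 217. ] 79 [ 0.5667 -0.1618]
top [310.3 203.2] 75 [ 0.6139 -0.0793]
[[  0.   55.5  97.3  55.6 111.6]
 [ 55.5   0.   55.3  55.3  56.1]
 [ 97.3  55.3   0.  110.7  55.9]
 [ 55.6  55.3 110.7   0.   95. ]
 [111.6  56.1  55.9  95.    0. ]]
[393.79863739 185.7457428 ] [12.53985341 14.40283076] [392.12234295 185.84707012] [[ 0.6367 -0.3183  0.198 ]] [386.41666667 178.91666667] [14.5        13.83333333]
[229.97013346 262.56915283] [11.61804199 11.90948105] [230.891653   261.76573991] [[ 0.6419 -0.3223  0.198 ]] [224.08333333 256.91666667] [11.83333333 11.66666667]
t55.8 pos [0.6087 0.1342 0.2478] rot [ 179.83   -0.26 -179.3 ] F [ 0.  -0.7  0.7] w0.0162 q7 80
```

View pics/s_s.png

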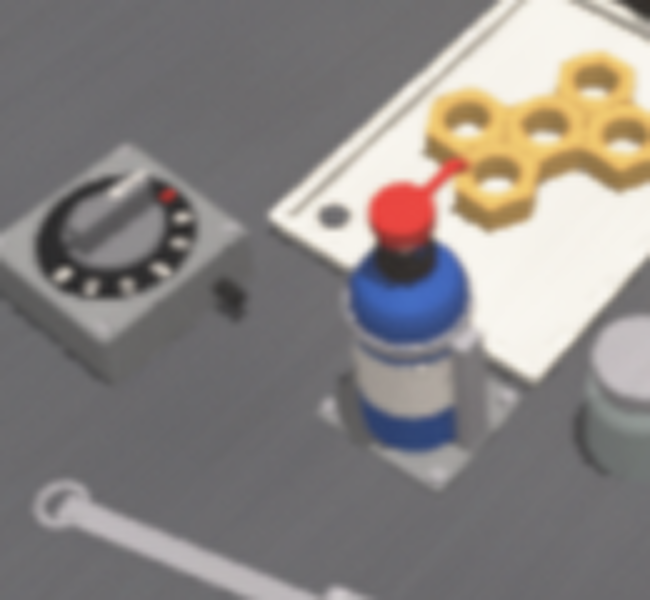

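View pics/t_s2.png

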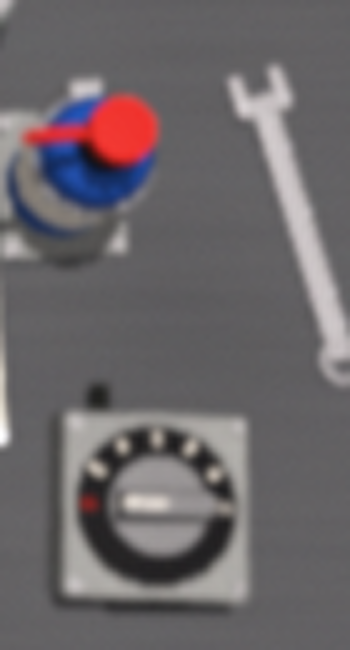

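```bash
python3 plan.py .609,.134,.31,150  .637,-.32,.30,150
```

```text
t55.8 pos [0.6087 0.1342 0.2478] rot [ 179.83   -0.26 -179.3 ] F [ 0.  -0.7  0.7] w0.0162 q7 80
-> .609,.134,.31,150 rot [ 0.1 -0.3 30.7] /5 = [ 0.02 -0.06  6.14]  trans [-0.03 -0.01 -6.22] /2 = [-0.02 -0.   -3.11]
-> .637,-.32,.30,150 rot [0. 0. 0.] /1 = [0. 0. 0.]  trans [-25.12 -37.92   1.  ] /12 = [-2.09 -3.16  0.08]
```

Request:
{"name": "drive_tool", "arguments": {"commands": [[0, 0, -3.1, 0, 0, 6.14, 0], [0, 0, -3.1, 0, 0, 6.14, 0], [0, 0, 0, 0, 0, 6.14, 0], [0, 0, 0, 0, 0, 6.14, 0], [0, 0, 0, 0, 0, 6.14, 0], [-1.93, -2.92, 0.08, 0, 0, 0, 0], [-1.93, -2.92, 0.08, 0, 0, 0, 0], [-1.93, -2.92, 0.08, 0, 0, 0, 0], [-1.93, -2.92, 0.08, 0, 0, 0, 0], [-1.93, -2.92, 0.08, 0, 0, 0, 0], [-1.93, -2.92, 0.08, 0, 0, 0, 0], [-1.93, -2.92, 0.08, 0, 0, 0, 0], [-1.93, -2.92, 0.08, 0, 0, 0, 0], [-1.93, -2.92, 0.08, 0, 0, 0, 0], [-1.93, -2.92, 0.08, 0, 0, 0, 0], [-1.93, -2.92, 0.08, 0, 0, 0, 0], [-1.93, -2.92, 0.08, 0, 0, 0, 0], [-1.93, -2.92, 0.08, 0, 0, 0, 0], [0, 0, 0, 0, 0, 0, 0], [0, 0, 0, 0, 0, 0, 0]]}}

```text
time_s: 57.48
tool_pos: [0.6323, -0.3285, 0.2986]
tool_rot: [-179.9, -0.3, 149.2]
force: [-0.4, 0.2, -0.2]
grip_width: 0.0006
```

```bash
python3 - <<'E'
from h import *
t=env.read_camera("top");s=env.read_camera("scene")
crop(t,270,150,440,290,4.5,"t_u.png");crop(s,150,170,330,310,4.2,"s_u.png")
H=holes(t,(275,185,372,250))
for u,a,p in H:print("top",u.round(1),round(a),p.round(4))
E
python3 plan.py .637,-.32,.272,150
```

```text
top [327.6 231.7] 80 [ 0.5175 -0.1357]
top [318.6 217.6] 79 [ 0.5648 -0.1064]
top [302.  217.4] 80 [ 0.5656 -0.0511]
top [335.2 217. ] 79 [ 0.5666 -0.1618]
top [310.3 203.2] 76 [ 0.6138 -0.0793]
t57.6 pos [ 0.6345 -0.3239  0.299 ] rot [179.9   -0.23 149.61] F [0.1 0.4 0.6] w0.0004 q7 94
-> .637,-.32,.272,150 rot [ 0.1  -0.23 -0.39] /1 = [ 0.1  -0.23 -0.39]  trans [-0.02  0.46  2.7 ] /1 = [-0.02  0.46  2.7 ]
```

View pics/s_u.png

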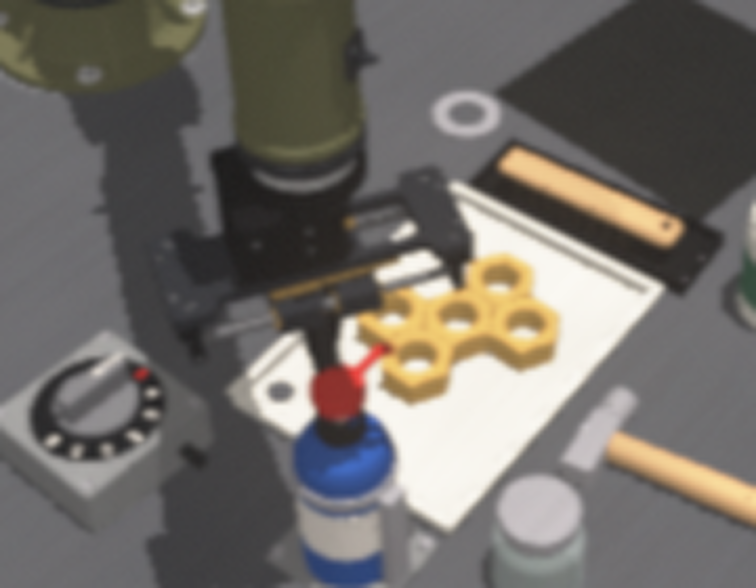

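View pics/t_u.png

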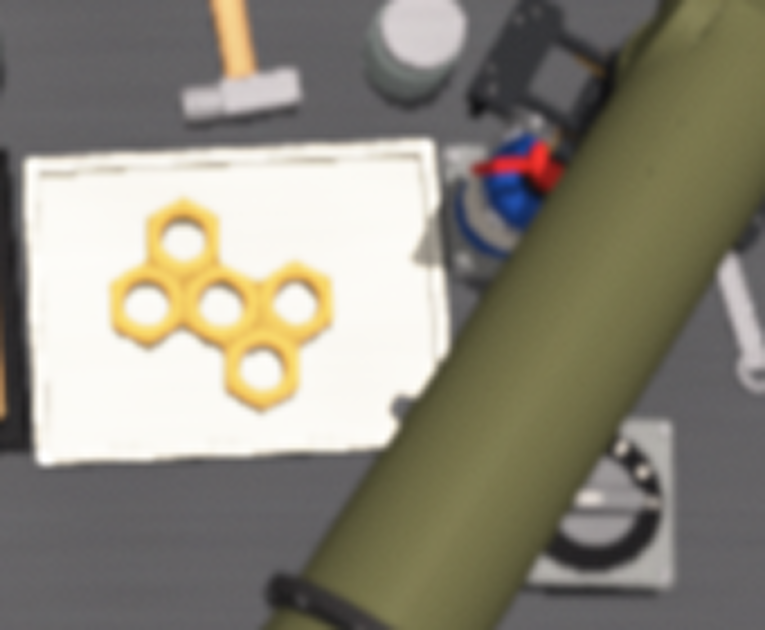

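Request:
{"name": "drive_tool", "arguments": {"commands": [[0, 0.25, 1.3, 0, 0, 0, 0], [0, 0, 1.3, 0, 0, 0, 0], [0, 0, 0, 0, 0, 0, 0], [0, 0, 0, 0, 0, 0, 0]]}}

```text
time_s: 57.92
tool_pos: [0.6361, -0.3198, 0.2715]
tool_rot: [179.9, -0.3, 149.8]
force: [-0.5, -0.2, 0.4]
grip_width: 0.0006
```

```bash
python3 plan.py .637,-.32,.252,150
```

```text
t57.9 pos [ 0.6361 -0.3198  0.2715] rot [179.93  -0.34 149.77] F [-0.5 -0.2  0.4] w0.0006 q7 94
-> .637,-.32,.252,150 rot [ 0.07 -0.34 -0.23] /1 = [ 0.07 -0.34 -0.23]  trans [-0.09  0.03  1.95] /1 = [-0.09  0.03  1.95]
```

Request:
{"name": "drive_tool", "arguments": {"commands": [[0, 0, 0.5, 0, 0, 0, 0], [0, 0, 0.5, 0, 0, 0, 0], [0, 0, 0.4, 0, 0, 0, 0], [0, 0, 0.2, 0, 0, 0, 0], [0, 0, 0, 0, 0, 0, 0], [0, 0, 0, 0, 0, 0, 0]]}}

```text
time_s: 58.42
tool_pos: [0.6368, -0.3214, 0.2593]
tool_rot: [179.9, -0.0, 149.7]
force: [-1.3, 2.1, 7.7]
grip_width: 0.0005
```

Request:
{"name": "drive_tool", "arguments": {"commands": [[0, 0, 0.25, 0, 0, 0, 0], [0, 0, 0.2, 0, 0, 0, 0], [0, 0, 0, 0, 0, 0, 0], [0, 0, 0, 0, 0, 0, 0]]}}

```text
time_s: 58.75
tool_pos: [0.6368, -0.3214, 0.2562]
tool_rot: [179.8, 0.0, 149.7]
force: [-3.4, 2.8, 11.4]
grip_width: 0.0003
```

Request:
{"name": "drive_tool", "arguments": {"commands": [[0, 0, 0.15, 0, 0, 0, 0], [0, 0, 0.1, 0, 0, 0, 0], [0, 0, 0, 0, 0, 0, 0], [0, 0, 0, 0, 0, 0, 0]]}}

```text
time_s: 59.08
tool_pos: [0.6367, -0.3215, 0.256]
tool_rot: [179.8, 0.1, 149.7]
force: [-5.8, 4.3, 20.1]
grip_width: 0.0007
```

Request:
{"name": "drive_tool", "arguments": {"commands": [[0, 0, -1, 0, 0, 0, 0], [0, 0, -2, 0, 0, 0, 0], [0, 0, -3, 0, 0, 0, 0], [0, 0, -3, 0, 0, 0, 0.3], [0, 0, 0, 0, 0, 0, 0.6]]}}

```text
time_s: 59.5
tool_pos: [0.6377, -0.3233, 0.3477]
tool_rot: [179.9, 0.5, 149.7]
force: [0.4, -0.5, 0.3]
grip_width: 0.0073
```

```bash
python3 - <<'E'
from h import *
t=env.read_camera("top");s=env.read_camera("scene")
crop(s,150,170,330,310,4.2,"s_v.png")
t["img"]=cv2.imread("pics/top0.png");s["img"]=cv2.imread("pics/scene0.png")
crop(t,376,235,426,287,12,"t_w.png");crop(s,142,240,206,296,10,"s_w.png")
for n,c,(x0,y0,x1,y1) in(("t",t,(376,235,426,287)),("s",s,(142,240,206,296))):
    d,f=sub(c,(x0,y0,x1,y1));h=cv2.cvtColor(d["img"],cv2.COLOR_BGR2HSV);g=cv2.cvtColor(d["img"],cv2.COLOR_BGR2GRAY)
    m=((h[...,0]<8)|(h[...,0]>172))&(h[...,1]>120)
    for b in blobs(c,m,60): print(n,"red",f(b[2]),b[1][4]/36,onplane(c,[f(b[2])],.05).round(4))
    k=g<55
    for b in blobs(c,k,1500):
        q=ctr(b[3]);e=cv2.fitEllipse(q);print(n,"black",b[1][4]/36,f(e[0]),np.array(e[1])/6,e[2],onplane(c,[f(e[0])],.05).round(4))
    w=g>200
    for b in blobs(c,w,60): print(n,"white",f(b[2]),round(b[1][4]/36,1),onplane(c,[f(b[2])],.05).round(4))
E
python3 plan.py
```

```text
t red [387.49496938 260.22594051] 10.583333333333334 [[ 0.4216 -0.3239  0.05  ]]
t black 174.52777777777777 [400.60199229 262.72531637] [23.66167959 27.18478648] 106.8558578491211 [[ 0.4136 -0.3657  0.05  ]]
t white [398.59571723 260.05495356] 9.0 [[ 0.4221 -0.3596  0.05  ]]
s red [183.03472222 258.66180556] 6.666666666666667 [[ 0.42   -0.3201  0.05  ]]
s black 47.333333333333336 [164.23855591 264.90689087] [ 8.40806516 18.26626714] 38.57257843017578 [[ 0.3919 -0.3759  0.05  ]]
s white [204.87737127 262.40176152] 3.4 [[ 0.4876 -0.287   0.05  ]]
t59.6 pos [ 0.6367 -0.3225  0.3421] rot [1.7994e+02 5.0000e-02 1.4965e+02] F [ 1.  -0.  -0.7] w0.0145 q7 94
```

View pics/t_w.png

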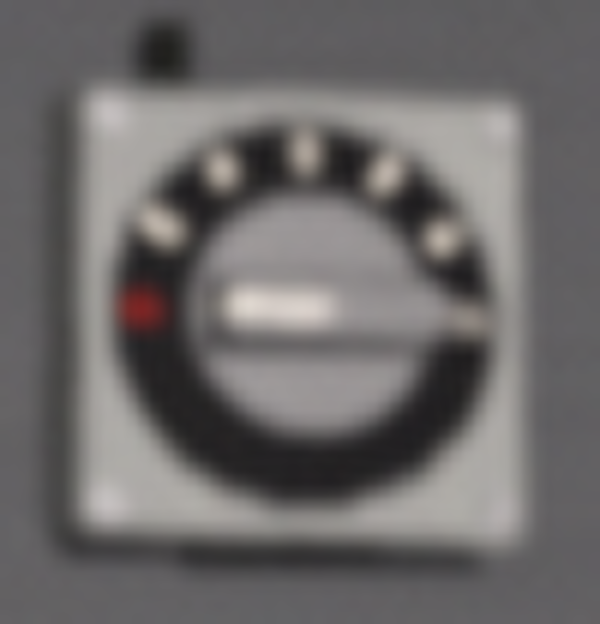

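View pics/s_w.png

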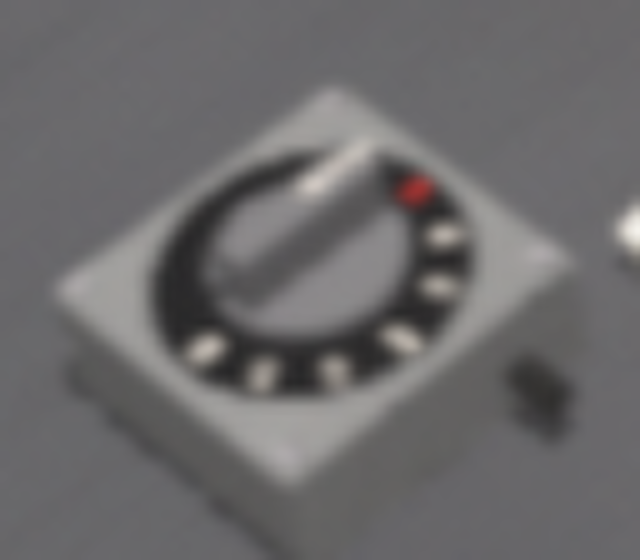

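View pics/s_v.png

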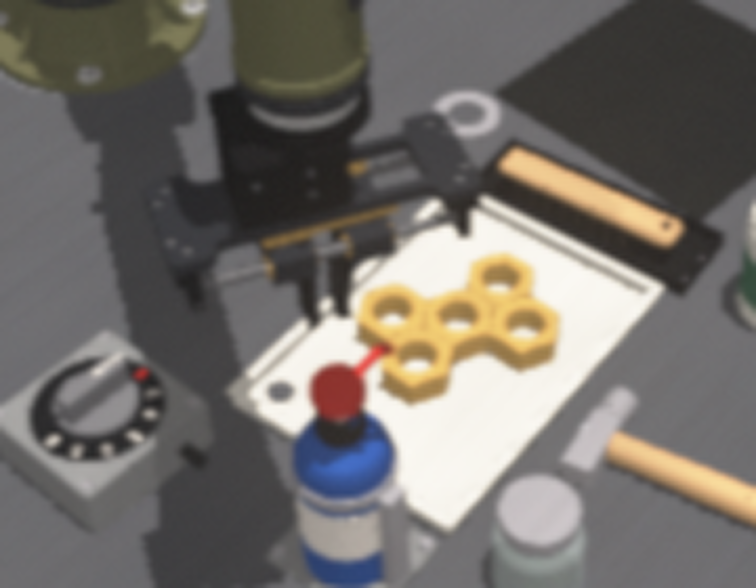

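```bash
python3 - <<'E'
from h import *
t=env.read_camera("top");s=env.read_camera("scene")
t["img"]=cv2.imread("pics/top0.png");s["img"]=cv2.imread("pics/scene0.png")
d,f=sub(s,(166,246,184,266));g=cv2.cvtColor(d["img"],cv2.COLOR_BGR2GRAY)
for th in(150,165,180):
  for b in blobs(s,g>th,40):
    r=cv2.minAreaRect(np.float32(ctr(b[3])));print(th,f(b[2]),b[1][4]/36,np.array(r[1])/6)
    print(tri(t,[398.6,260.05],s,f(b[2])))
d,f=sub(t,(388,250,412,270));g=cv2.cvtColor(d["img"],cv2.COLOR_BGR2GRAY)
for th in(185,200):
  for b in blobs(t,g>th,40):
    r=cv2.minAreaRect(np.float32(ctr(b[3])));print("t",th,f(b[2]),b[1][4]/36,np.array(r[1])/6,r[2], onplane(t,f(cv2.boxPoints(r)),.085).round(4))
print("axis top",onplane(t,[[401,260.7],[400.8,260.5]],.05).round(4))
print("axis sc",(onplane(s,[[183.03,258.66],[162,274.5]],.05)).round(4),onplane(s,[[183.03,258.66],[162,274.5]],.05).mean(0).round(4))
print("red/6 top",onplane(t,[[387.49,260.22],[414.5,261.2]],.05).round(4))
E
```

```text
150 [174.83595601 253.81827411] 54.72222222222222 [ 7.93333308 11.40000025]
(array([ 0.42063548, -0.34730709,  0.09931623]), np.float64(0.0010357833266591986))
165 [175.37030303 256.06      ] 15.277777777777779 [2.11117156 8.91044998]
(array([ 0.42153414, -0.34879992,  0.09043643]), np.float64(0.002746860088764756))
180 [174.82834758 256.52920228] 6.5 [1.39645179 7.36395645]
(array([ 0.42104509, -0.34983751,  0.08877327]), np.float64(0.0010845208313851678))
t 185 [398.8663575  260.02740304] 16.47222222222222 [8.01544317 2.26473522] 3.945185899734497 [[ 0.4182 -0.3393  0.085 ]
 [ 0.4253 -0.3401  0.085 ]
 [ 0.4235 -0.3651  0.085 ]
 [ 0.4164 -0.3643  0.085 ]]
t 200 [398.59571723 260.05495356] 8.972222222222221 [6.85979271 1.52542559] 3.1798300743103027 [[ 0.4193 -0.3405  0.085 ]
 [ 0.4241 -0.3409  0.085 ]
 [ 0.4228 -0.3624  0.085 ]
 [ 0.4181 -0.3619  0.085 ]]
axis top [[ 0.42   -0.3673  0.05  ]
 [ 0.4207 -0.3666  0.05  ]]
axis sc [[ 0.42   -0.3201  0.05  ]
 [ 0.4164 -0.4063  0.05  ]] [ 0.4182 -0.3632  0.05  ]
red/6 top [[ 0.4217 -0.3239  0.05  ]
 [ 0.4183 -0.4105  0.05  ]]
```

```bash
python3 plan.py .419,-.364,.22,87.8 .419,-.364,.138,87.8
```

```text
t59.7 pos [ 0.6361 -0.3216  0.3392] rot [179.94  -0.24 149.66] F [-0.2  0.4 -0.4] w0.0217 q7 94
-> .419,-.364,.22,87.8 rot [-0.08 -0.25 61.86] /9 = [-0.01 -0.03  6.87]  trans [ -5.07 -21.53  11.92] /7 = [-0.72 -3.08  1.7 ]
-> .419,-.364,.138,87.8 rot [0. 0. 0.] /1 = [0. 0. 0.]  trans [ 0.  -0.   8.2] /3 = [ 0.   -0.    2.73]
```

Request:
{"name": "drive_tool", "arguments": {"commands": [[0, 0, 0, 0, 0, 6.87, 0.8], [0, 0, 0, 0, 0, 6.87, 0.8], [0, 0, 0, 0, 0, 6.87, 0.8], [0, 0, 0, 0, 0, 6.87, 0.8], [0, 0, 0, 0, 0, 6.87, 0.8], [0, 0, 0, 0, 0, 6.87, 0.8], [0, 0, 0, 0, 0, 6.87, 0.8], [0, 0, 0, 0, 0, 6.87, 0.8], [0, 0, 0, 0, 0, 6.87, 0.8], [-0.63, -2.69, 0, 0, 0, 0, 0.8], [-0.63, -2.69, 0, 0, 0, 0, 0.8], [-0.63, -2.69, 1.9, 0, 0, 0, 0.8], [-0.63, -2.69, 2, 0, 0, 0, 0.8], [-0.63, -2.69, 2, 0, 0, 0, 0.8], [-0.63, -2.69, 2, 0, 0, 0, 0.8], [-0.63, -2.69, 2, 0, 0, 0, 0.8], [-0.63, -2.69, 2, 0, 0, 0, 0.8], [0, 0, 0, 0, 0, 0, 0.8], [0, 0, 0, 0, 0, 0, 0.8]], "force": 15}}

```text
time_s: 61.28
tool_pos: [0.4165, -0.3632, 0.2194]
tool_rot: [-179.7, -0.3, 87.7]
force: [0.4, 0.5, 0.6]
grip_width: 0.0696
```

Request:
{"name": "drive_tool", "arguments": {"commands": [[0, 0, 0, 0, 0, 0, 0.8], [0, 0, 0, 0, 0, 0, 0.8]]}}

```text
time_s: 61.45
tool_pos: [0.4206, -0.3633, 0.222]
tool_rot: [-179.9, -0.1, 87.9]
force: [0.4, 0.1, 1.3]
grip_width: 0.0694
```

```bash
python3 - <<'E'
from h import *
t=env.read_camera("top");s=env.read_camera("scene")
crop(s,130,170,300,310,4.4,"s_x.png")
E
python3 plan.py .419,-.364,.138,87.8
```

```text
t61.5 pos [ 0.4206 -0.3635  0.2222] rot [-1.7994e+02 -7.0000e-02  8.7940e+01] F [ 0.1 -0.1 -0. ] w0.0692 q7 45
-> .419,-.364,.138,87.8 rot [-0.06 -0.07  0.14] /1 = [-0.06 -0.07  0.14]  trans [-0.06 -0.16  8.42] /3 = [-0.02 -0.05  2.81]
```

View pics/s_x.png

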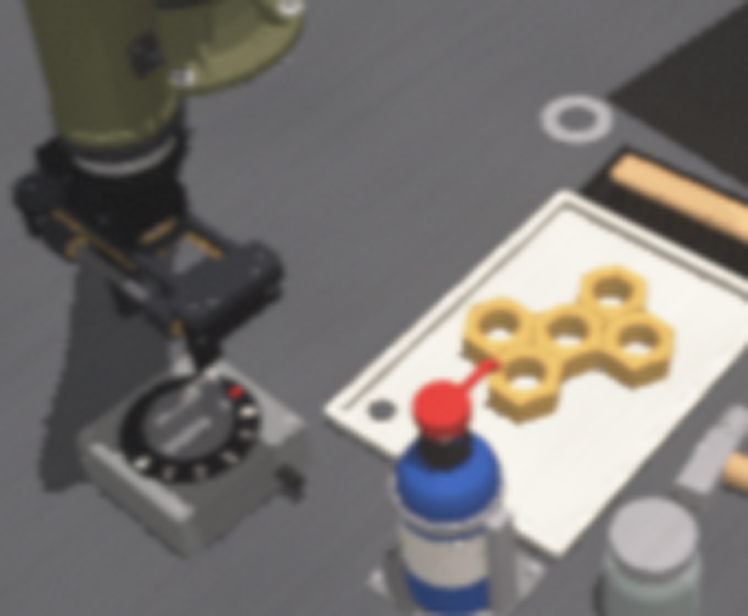

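Request:
{"name": "drive_tool", "arguments": {"commands": [[-0.03, -0.08, 2.8, 0, 0, 0, 0.8], [-0.03, -0.08, 2.8, 0, 0, 0, 0.7], [0, 0, 2.5, 0, 0, 0, 0.6], [0, 0, 0, 0, 0, 0, 0.6], [0, 0, 0, 0, 0, 0, 0.6], [0, 0, 0, 0, 0, 0, 0.6]]}}

```text
time_s: 62.05
tool_pos: [0.4185, -0.3648, 0.1422]
tool_rot: [-180.0, -0.0, 87.9]
force: [-0.7, -0.3, 0.8]
grip_width: 0.0532
```

Request:
{"name": "drive_tool", "arguments": {"commands": [[0, 0, 0, 0, 0, 0, 0.3], [0, 0, 0, 0, 0, 0, 0.1], [0, 0, 0, 0, 0, 0, 0.1], [0, 0, 0, 0, 0, 0, 0.1], [0, 0, 0, 0, 0, 0, 0.1], [0, 0, 0, 0, 0, 0, 0.1], [0, 0, 0, 0, 0, 0, 0.1], [0, 0, 0, 0, 0, 0, 0.1], [0, 0, 0, 0, 0, 0, 0.1]]}}

```text
time_s: 62.8
tool_pos: [0.4173, -0.3641, 0.1409]
tool_rot: [-179.9, -0.1, 87.8]
force: [-2.0, 0.4, 3.0]
grip_width: 0.016
```

Request:
{"name": "drive_tool", "arguments": {"commands": [[0, 0, 0, 0, 0, 5, 0], [0, 0, 0, 0, 0, 5, 0], [0, 0, 0, 0, 0, 5, 0], [0, 0, 0, 0, 0, 5, 0], [0, 0, 0, 0, 0, 5, 0], [0, 0, 0, 0, 0, 5, 0], [0, 0, 0, 0, 0, 5, 0], [0, 0, 0, 0, 0, 5, 0], [0, 0, 0, 0, 0, 5, 0], [0, 0, 0, 0, 0, 5, 0], [0, 0, 0, 0, 0, 5, 0], [0, 0, 0, 0, 0, 5, 0], [0, 0, 0, 0, 0, 0, 0], [0, 0, 0, 0, 0, 0, 0]]}}

```text
time_s: 63.97
tool_pos: [0.4167, -0.3638, 0.1409]
tool_rot: [-179.7, 0.1, 27.8]
force: [-3.5, 3.2, 6.4]
grip_width: 0.0156
```

Request:
{"name": "drive_tool", "arguments": {"commands": [[0, 0, 0, 0, 0, 5, 0], [0, 0, 0, 0, 0, 5, 0], [0, 0, 0, 0, 0, 5, 0], [0, 0, 0, 0, 0, 5, 0], [0, 0, 0, 0, 0, 5, 0], [0, 0, 0, 0, 0, 5, 0], [0, 0, 0, 0, 0, 5, 0], [0, 0, 0, 0, 0, 5, 0], [0, 0, 0, 0, 0, 5, 0], [0, 0, 0, 0, 0, 5, 0], [0, 0, 0, 0, 0, 5, 0], [0, 0, 0, 0, 0, 5, 0], [0, 0, 0, 0, 0, 5, 0], [0, 0, 0, 0, 0, 5, 0], [0, 0, 0, 0, 0, 5, 0], [0, 0, 0, 0, 0, 5, 0], [0, 0, 0, 0, 0, 5, 0], [0, 0, 0, 0, 0, 5, 0], [0, 0, 0, 0, 0, 0, 0], [0, 0, 0, 0, 0, 0, 0]]}}

```text
time_s: 65.63
tool_pos: [0.417, -0.3627, 0.1409]
tool_rot: [-180.0, 0.4, -62.1]
force: [-3.1, 5.8, 7.9]
grip_width: 0.0161
```

Request:
{"name": "drive_tool", "arguments": {"commands": [[0, 0, 0, 0, 0, 0, 0.5], [0, 0, 0, 0, 0, 0, 0.5], [0, 0, 0, 0, 0, 0, 0.5], [0, 0, 0, 0, 0, 0, 0.5], [0, 0, 0, 0, 0, 0, 0.5], [0, 0, -3, 0, 0, 0, 0.5], [0, 0, -3.5, 0, 0, 0, 0.5], [0, 0, -3.5, 0, 0, 0, 0.5], [0, 0, -3.5, 0, 0, 0, 0.5], [0, 0, -3.5, 0, 0, 0, 0.5], [-1, -3, 0, 0, 0, 0, 0.5], [-1, -3, 0, 0, 0, 0, 0.5], [0, 0, 0, 0, 0, 0, 0.5]]}}

```text
time_s: 66.72
tool_pos: [0.4671, -0.313, 0.3111]
tool_rot: [-179.8, 0.2, -61.6]
force: [0.8, 0.7, -1.2]
grip_width: 0.043
```

```bash
python3 plan.py .55,.15,.3,-62; python3 - <<'E'
from h import *
t=env.read_camera("top");s=env.read_camera("scene")
crop(s,130,170,300,310,4.4,"s_y.png")
E
```

```text
t66.7 pos [ 0.4671 -0.313   0.3111] rot [-179.78    0.19  -61.61] F [ 0.8  0.7 -1.2] w0.0430 q7 -109
-> .55,.15,.3,-62 rot [-0.22  0.19  0.38] /1 = [-0.22  0.19  0.38]  trans [-36.99 -29.06   1.11] /13 = [-2.85 -2.24  0.09]
```

View pics/s_y.png

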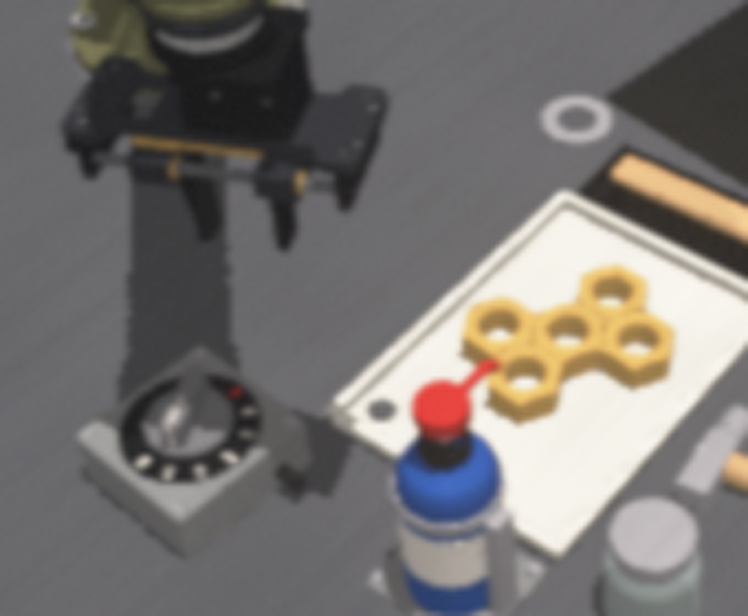

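Move away to see dial from the top and do the last check.

Request:
{"name": "drive_tool", "arguments": {"commands": [[-2.6, -2.0, 0, 0, 0, 0, 0.5], [-2.6, -2.0, 0, 0, 0, 0, 0.5], [-2.6, -2.0, 0, 0, 0, 0, 0.5], [-2.6, -2.0, 0, 0, 0, 0, 0.5], [-2.6, -2.0, 0, 0, 0, 0, 0.5], [-2.6, -2.0, 0, 0, 0, 0, 0.5], [-2.6, -2.0, 0, 0, 0, 0, 0.5], [-2.6, -2.0, 0, 0, 0, 0, 0.5], [-2.6, -2.0, 0, 0, 0, 0, 0.5], [-2.6, -2.0, 0, 0, 0, 0, 0.5], [-2.6, -2.0, 0, 0, 0, 0, 0.5], [-2.6, -2.0, 0, 0, 0, 0, 0.5], [-2.6, -2.0, 0, 0, 0, 0, 0.5], [-2.6, -2.0, 0, 0, 0, 0, 0.5], [0, 0, 0, 0, 0, 0, 0.5], [0, 0, 0, 0, 0, 0, 0.5]]}}

```text
time_s: 68.15
tool_pos: [0.5438, 0.1178, 0.3078]
tool_rot: [179.4, 0.4, -61.8]
force: [-0.5, -0.8, 0.8]
grip_width: 0.044
```

```bash
python3 plan.py; python3 - <<'E'
from h import *
t=env.read_camera("top");s=env.read_camera("scene")
cv2.imwrite("pics/top_z.png",t["img"]);crop(t,370,160,440,290,4.5,"t_z.png");crop(s,130,170,350,330,3.5,"s_z.png")
H=holes(t,(275,185,372,250))
for u,a,p in H:print("top",u.round(1),round(a),p.round(4))
P=np.array([h[2] for h in H]);print((np.linalg.norm(P[:,None]-P[None],axis=2)*1000).round(1))
d,f=sub(t,(388,250,414,272));g=cv2.cvtColor(d["img"],cv2.COLOR_BGR2GRAY)
for b in blobs(t,g>180,40):
    r=cv2.minAreaRect(np.float32(ctr(b[3])));print(f(b[2]),b[1][4]/36,np.array(r[1])/6,r[2],onplane(t,[f(b[2])],.089).round(4))
E
```

```text
t68.2 pos [0.5438 0.1178 0.3078] rot [179.43   0.44 -61.8 ] F [-0.5 -0.8  0.8] w0.0440 q7 -154
top [327.6 231.7] 80 [ 0.5176 -0.1357]
top [318.6 217.6] 78 [ 0.5648 -0.1065]
top [302.  217.4] 80 [ 0.5656 -0.0511]
top [335.2 217. ] 78 [ 0.5667 -0.1618]
top [310.3 203.2] 75 [ 0.6138 -0.0793]
[[  0.   55.5  97.2  55.6 111.5]
 [ 55.5   0.   55.3  55.3  56.1]
 [ 97.2  55.3   0.  110.7  55.9]
 [ 55.6  55.3 110.7   0.   95. ]
 [111.5  56.1  55.9  95.    0. ]]
[407.57548701 258.11715368] 17.11111111111111 [2.57247893 7.71743584] 59.036251068115234 [[ 0.4267 -0.3785  0.089 ]]
```

View pics/t_z.png

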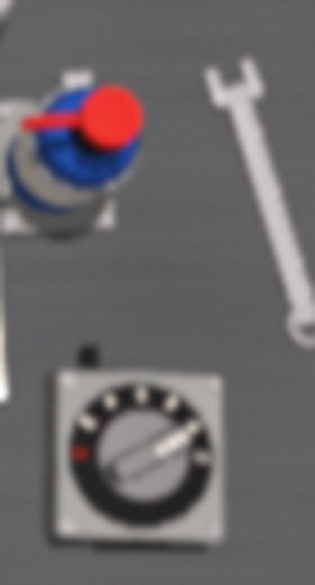

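View pics/top_z.png

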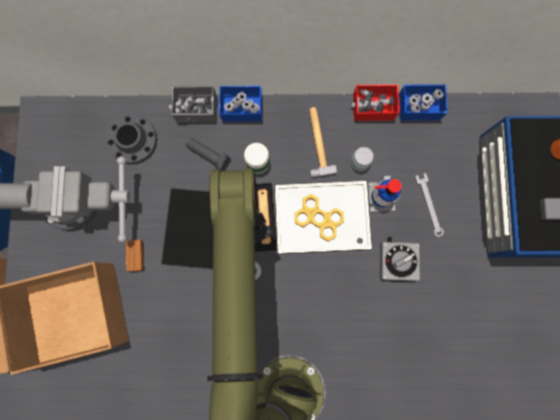

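View pics/s_z.png

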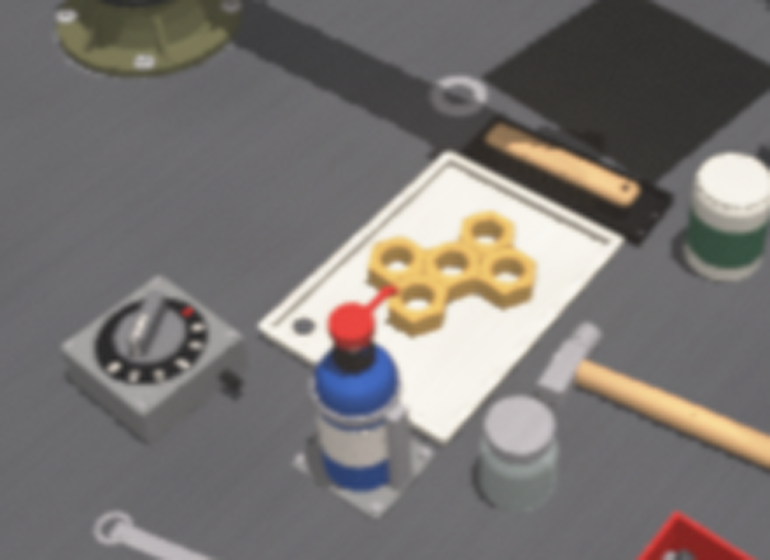

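Request:
{"name": "drive_tool", "arguments": {"commands": [[0, 0, 0, 0, 0, -5, 0.5], [0, 0, 0, 0, 0, -5, 0.5], [0, 0, 0, 0, 0, -5, 0.5], [0, 0, 0, 0, 0, -5, 0.5], [0, 0, 0, 0, 0, 0, 0.5], [0, 0, 0, 0, 0, 0, 0.5], [0, 0, 0, 0, 0, 0, 0.5]]}}

```text
time_s: 68.83
tool_pos: [0.5439, 0.1152, 0.3089]
tool_rot: [179.9, 0.8, -42.2]
force: [0.6, -0.1, -0.1]
grip_width: 0.0431
```

```bash
python3 plan.py; python3 - <<'E'
from h import *
t=env.read_camera("top")
H=holes(t,(275,185,372,250));P=np.array([h[2] for h in H]);D=np.linalg.norm(P[:,None]-P[None],axis=2)*1000
print(len(H),((D>0)&(D<57)).sum(1));
if len(H)==5 and (((D>0)&(D<57)).sum(1)>=2).all(): print(env.sign_off())
E
```

```text
t68.8 pos [0.5439 0.1152 0.3089] rot [179.86   0.77 -42.19] F [ 0.6 -0.1 -0.1] w0.0431 q7 -136
5 [2 4 2 2 2]
the job is handed in; nothing more can be done
None
```

The job is handed in at about 69 s of the 210 s allowed, and no check failed. The interface reports no verdict.

- **Brush:** it went from the tray into its black rest first, and the last picture still shows it there.
- **Nuts:** all five lie flat in the tray in a tight bowtie. The last top-view measurement puts touching neighbours 55.3–56.1 mm apart, against a limit of 57.5 mm. The centre nut touches four others and each outer nut touches two. One pair was about 57.0 mm apart when first placed, so I regripped that nut and pushed it in before using the pump.
- **Pump:** I pressed the cap until it stopped moving, at about 20 N. The picture afterwards shows it back up.
- **Timer:** I turned the dial 150° clockwise. The pointer stands at the fifth white mark. Its angle in the image reads about 3–4° off nominal, which is within how well I can read it and inside the allowed 9.7°.
- **Bystanders:** I saw no movement of the bystanders in the last pictures, but I did not measure their positions. I never identified the wood block, and the arm hid the washer in the last top view.

During one push the arm showed about 15 N sideways and 17 N upward. It cleared when I raised the nut by 1 mm.

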